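# Load the desk tape holder

## Robot

A 6-joint arm with a two-finger parallel gripper is mounted at the origin on the work surface. World frame = base frame: x ahead of the robot, y to its left, z up, the work surface at z = 0. Lengths are in m, angles in degrees, forces in N, time in s.
With the tool pointing down it reaches from about 0.35 to 0.8 m from the base axis. Payload 7.3 kg.
Tool frame: the origin (TCP) lies midway between the tips of the shut fingers; the grasp point (between the pads) lies 19 mm behind it; z points along the fingers, x is the direction in which the jaws open and shut, and the axes are right-handed (so a half turn about z gives the same grasp; the last joint's range is limited). The gripper opens to 85 mm and grips with 20 to 120 N. Pads are 22 mm wide; open, the fingers measure 114 mm over their backs; the gripper's body (76 mm by 85 mm) begins 54 mm behind the grasp point. The pads swing forward as they close: fully open they stand 13 mm farther back than shut.
Start: joints at [68.698, 19.595, 87.324, -0, 73.075, -8.365], TCP at [0.118, 0.512, 0.231] pointing down, gripper open.
Joint ranges: [-145.02, 145.02], [-44.19, 115.74], [2.07, 154.8], [-57.11, 237.11], [16.16, 152.29], [-177.93, 177.93]. Speed limits (degrees/s): [147.25, 147.25, 180, 180, 180, 180].

## Interface

Orientations are given as [roll, pitch, yaw] about the fixed x, y, z axes, in that order (R = Rz(yaw) Ry(pitch) Rx(roll)).
In Python, from plant import sense, get_image, get_calibration, close_job gives the robot as it stands.
- The arm moves only by the tool arm_command, never from a script. Its argument "deltas" is a list of rows, each an object of numbers: "dx", "dy", "dz": the shift along the tool's x, y, z in mm; "twist": the turn about the tool's z in rad; "gripper": the opening, from 0 (shut) to 1 (fully open). A call has 1 to 12 rows; each row shifts and turns the pose as measured when the row begins, along the tool's axes as they then stand; what a row does not reach is not made up. A row lasts 1/10 s, in which the tool goes at most 50 mm and 8.59 degrees, less where a joint would pass 70% of its speed; a pose out of reach is approached as far as the arm can. A call with a gripper value outside its range is refused whole. The fingers move at their own pace and stop on an object; "squeeze" is the grip in N (left out, the last holds). Time passes only in rows, so rows that do not move let the fingers close. It gives the time, the measured TCP pose, the force and the opening at its end, in the units of the state.
- sense(): the state, without advancing time (a new reading comes with each control period).
- get_image(name): name is "scene" or "top"; returns the picture (384x512x3 uint8, blue, green, red); there is no depth.
- get_calibration(name): a dict with "fx", "fy", "cx", "cy" (pixels), "pose" (4x4, takes a point from camera to world coordinates). Camera axes: x right, y down, z forward; pixel columns grow to the right and rows downward; lengths in m; the calibration is good to about 2 mm. A picture is of the moment at which its call begins. get_calibration takes no time and is no camera call.
- close_job(): hands the job in, once; it reports no verdict.
The state is a dict: "time": time; "qpos": joint angles; "joint_vel": joint speeds; "joint_torque": joint torques, N m; "tool_pos": TCP position; "eef_rot": TCP orientation; "contact_force": force on the tool from outside, world axes, zero at the start; "ft_torque": the same for the moment, N m; "finger_gap": finger opening in m.
Only numpy, scipy, OpenCV 4.12 (cv2) and the standard library are available. Lean on these libraries where they do the work, as an engineer would, in place of code of your own. Each camera call takes 0.05 s, during which the arm holds its last target.

## Task

Load the tape holder on the dormitory desk: thread the red roll of tape onto the steel rod first, up to the post, then the green roll next to it, and push the blue end cap over the end of the rod, fully home. Leave both rolls hanging on the rod and let go of everything; the yellow roll is not needed.

Things in the scene. Friction and masses are not known exactly. Their poses are not given: they have to be found in the camera images.
- rod_tip (a point): Centre of the free end of the fixed tape holder's bare steel rod: diameter 16 mm, level, axis 115 mm above the desk. The rod runs 106 mm along this point's +y to the face of a black post, 36 mm wide, 16 mm thick, top 20 mm above the rod's axis. A black foot plate, 100 mm wide, 12 mm high, lies under rod and post and reaches 19 mm past the tip. z is up.
- red_roll_center (a point): Centre of the red tape roll: ring of outer diameter 60, hole 38, width 30 mm, about 70 g; hole axis level, along the point's y. It stands on its rim in a fixed wooden trough (floor 12 mm, rails 20 mm above the desk, rails 60 mm wide overall), centre 42 mm above the desk. Red, green and yellow rolls stand there in any order, one axis, 62 mm apart. Hold it from above across its diameter.
- green_roll_center (a point): Centre of the green tape roll; same shape, size and rack as the red one. The yellow roll of the same shape is a bystander.
- cap_center (a point): Centre of the loose end cap: blue block 50 mm wide (x), 40 long (y), 50 high (z), 70 g, standing on the desk, centre 25 mm up. A square bore, 34 mm wide and high, 32 mm deep, opens in its +y face, turned roughly towards the robot's left; the bore's white floor is 12 mm from the centre towards -y. Fully home, the rod's end touches that floor and the two rolls have 14 mm of play in all.
Mind the look-alikes: they are no part of the job. Of the things that look like the part that bears cap_center, the smallest one is meant. What is shaped like the part that bears red_roll_center but pink is not meant.

How it is judged (in metres and radians):
On the way, in this order (a step that is already met when the one before it is completed fails the run):
1. the red roll is on the rod (y of red_roll_center in the frame of rod_tip between 0.015 and 0.106 m and x of red_roll_center in the frame of rod_tip between -0.015 and 0.015 m and z of red_roll_center in the frame of rod_tip between -0.016 and 0.015 m), for 0.1 s.
2. the green roll is on the rod after it (y of green_roll_center in the frame of rod_tip between 0.015 and 0.08 m and x of green_roll_center in the frame of rod_tip between -0.015 and 0.015 m and z of green_roll_center in the frame of rod_tip between -0.016 and 0.015 m), for 0.1 s.
At the end, for the whole second after the job is handed in: Released: red roll on the rod next to the post (centre 66-100 mm from the tip), green roll next (30-70 mm), cap over the rod's end within 10 mm of home (centre 2-20 mm inside the tip); each centre within 15 mm sideways of the rod and hanging on it (at most 18 mm below its axis) (y of red_roll_center in the frame of rod_tip between 0.066 and 0.1 m and x of red_roll_center in the frame of rod_tip between -0.015 and 0.015 m and z of red_roll_center in the frame of rod_tip between -0.018 and 0.004 m and y of green_roll_center in the frame of rod_tip between 0.03 and 0.07 m and x of green_roll_center in the frame of rod_tip between -0.015 and 0.015 m and z of green_roll_center in the frame of rod_tip between -0.018 and 0.004 m and y of cap_center in the frame of rod_tip between 0.002 and 0.02 m and x of cap_center in the frame of rod_tip between -0.015 and 0.015 m and z of cap_center in the frame of rod_tip between -0.018 and 0.006 m); the robot touches nothing.
It also fails if it takes over 72 s, if anything falls off the work surface, if the arm or the gripper's body presses on something with over 40 N, if the wrist force passes 120 N, or if a joint passes its speed limit or range.

## Working session

There is one attempt and no reset: what is moved stays moved. The work goes in short steps, Python scripts to look and compute and a tool call to move; the robot and the scene stay as the last step left them, time stands still between calls to the robot, and variables do not carry over. Pictures are saved under pics/ and viewed, and the job is handed in when it is done.

Besides the shell and the picture viewer there is one more tool, called after "Request:" as name(argument=value, ...) on one line, values as JSON. arm_command: Moves the arm, as the interface text tells. Its arguments: {"type":"object","properties":{"deltas":{"type":"array"},"squeeze":{"type":"number"}},"required":["deltas"]}

```bash
ls; mkdir -p pics; python3 - <<'E'
from plant import *
import cv2
for n in("scene","top"):
    im=get_image(n); cv2.imwrite(f"pics/{n}0.png",im)
    c=get_calibration(n); print(n,c)
print(sense())
E
```

```text
pics
scene {'fx': 454.7556830252052, 'fy': 454.7556830252052, 'cx': 247.6066234465966, 'cy': 186.74075013924408, 'pose': array([[-0.88482469,  0.37566097, -0.27561586,  0.74700564],
       [ 0.46590866,  0.70856989, -0.52996022,  0.31764796],
       [-0.00379227, -0.5973337 , -0.80198383,  0.7337757 ],
       [ 0.        ,  0.        ,  0.        ,  1.        ]])}
top {'fx': 493.1155746867184, 'fy': 493.1155746867184, 'cx': 261.50289070433087, 'cy': 187.59927203886264, 'pose': array([[ 0.00387271, -0.99559317,  0.09369765,  0.40795573],
       [-0.99986011, -0.0053798 , -0.01583743, -0.08965383],
       [ 0.01627172, -0.09362321, -0.99547472,  1.27437872],
       [ 0.        ,  0.        ,  0.        ,  1.        ]])}
{'time': 0.1, 'qpos': array([ 6.86985110e+01,  1.96305752e+01,  8.73707176e+01, -2.93157393e-04,
        7.30750607e+01, -8.36475646e+00]), 'joint_vel': array([ 0.00863197, -0.05803852, -0.02260687,  0.00492532,  0.12689462,
       -0.03060657]), 'joint_torque': array([ 3.47446912e-03, -4.34450877e+01, -2.46490252e+01,  1.13959416e-04,
        4.62481112e-03, -5.52357460e-05]), 'tool_pos': array([0.11738151, 0.51134941, 0.23071872]), 'eef_rot': array([-1.79989170e+02,  7.55820496e-02,  7.70633602e+01]), 'contact_force': array([ 0.36174679, -0.27532614, -1.05396587]), 'ft_torque': array([ 0.01986348, -0.02359964, -0.04435593]), 'finger_gap': 0.08561256856754318}
```

View pics/scene0.png

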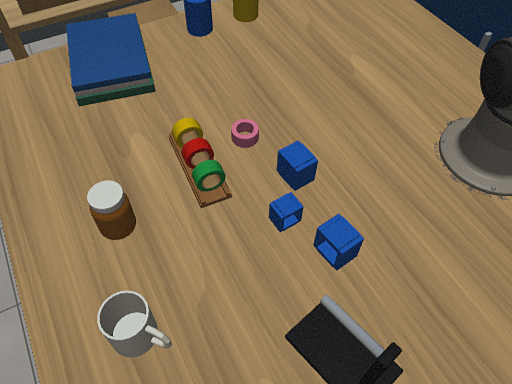

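View pics/top0.png

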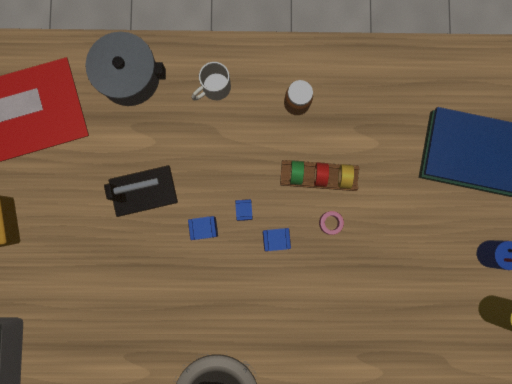

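The scene view shows the rolls in the trough: yellow (187,128), red (198,150) and green (208,175). A pink look-alike ring lies at (245,133). The blue blocks are at (297,165), (339,241), and the smallest at (286,212). The holder is at about (345,340). In the top view the smallest cap is at (244,210), the rod runs from (158,183) to the post at (112,191), and the rolls are green (297,172), red (322,174) and yellow (347,176). Next I take close crops.

```bash
python3 - <<'E'
import cv2
t=cv2.imread("pics/top0.png"); s=cv2.imread("pics/scene0.png")
def crop(im,x,y,w,h,k,n):
    cv2.imwrite(f"pics/{n}.png",cv2.resize(im[y:y+h,x:x+w],None,fx=k,fy=k,interpolation=cv2.INTER_CUBIC))
crop(t,95,150,100,75,8,"t_holder"); crop(t,180,150,190,110,4,"t_mid")
crop(s,270,280,133,100,6,"s_holder"); crop(s,160,105,200,150,4,"s_mid")
E
```

```text
(no output)
```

View pics/t_holder.png

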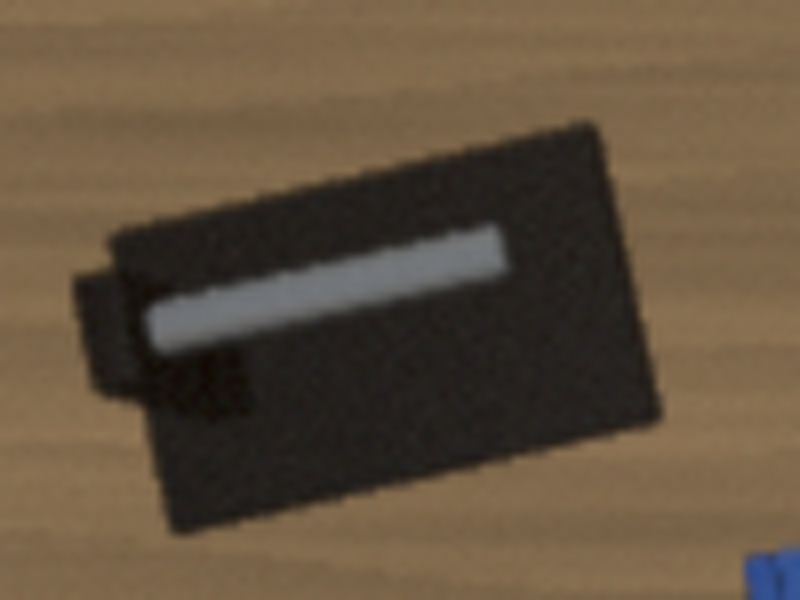

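View pics/t_mid.png

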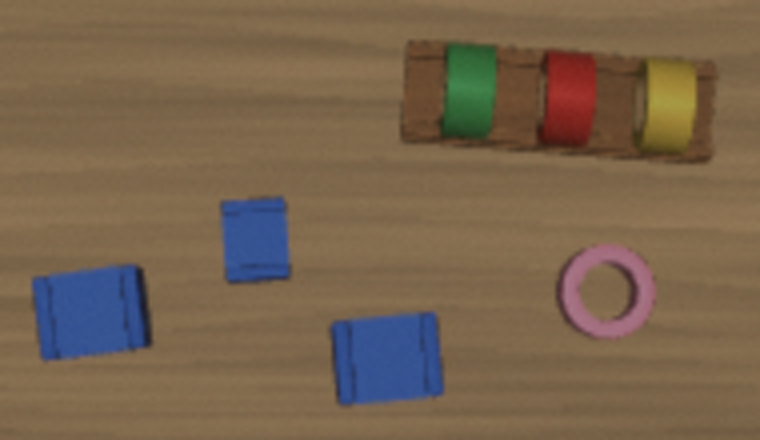

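View pics/s_holder.png

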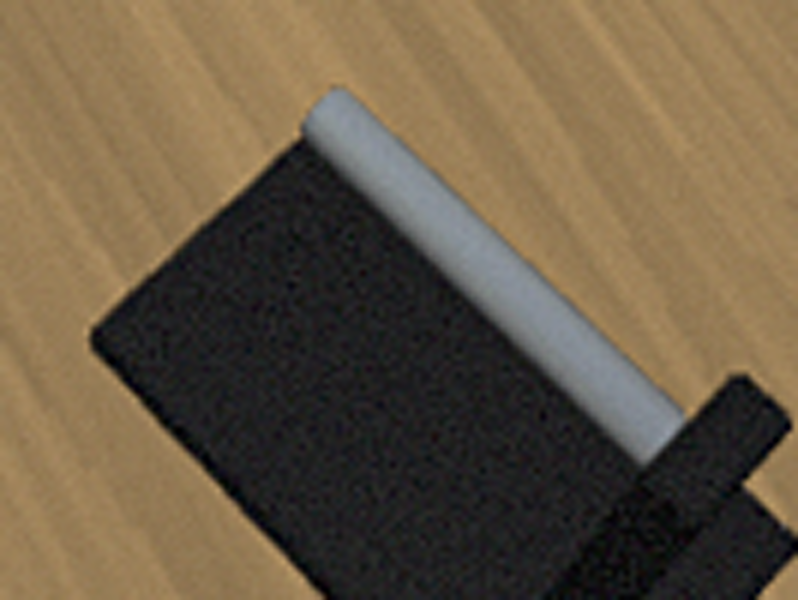

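View pics/s_mid.png

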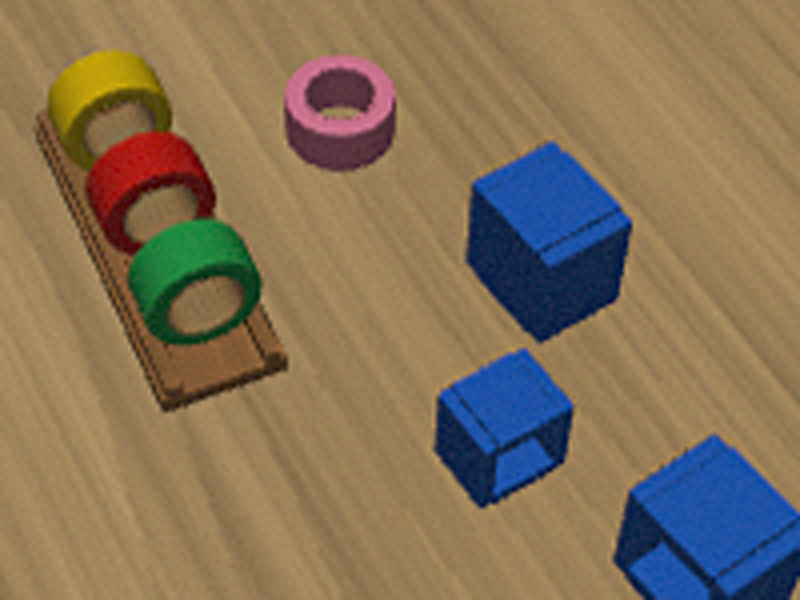

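```bash
cat > h.py <<'E'
import numpy as np
from plant import *
def ray(n,u,v):
    c=get_calibration(n); P=c["pose"]
    d=P[:3,:3]@np.array([(u-c["cx"])/c["fx"],(v-c["cy"])/c["fy"],1.]); return P[:3,3],d
def atz(n,u,v,z):
    o,d=ray(n,u,v); return o+d*(z-o[2])/d[2]
def cr(x,y,k,u,v): return x+(u+.5)/k-.5, y+(v+.5)/k-.5
def proj(n,p):
    c=get_calibration(n);P=c["pose"];q=P[:3,:3].T@(np.asarray(p)-P[:3,3]); return np.array([c["fx"]*q[0]/q[2]+c["cx"],c["fy"]*q[1]/q[2]+c["cy"]])
def tri(a,b):
    (o1,d1),(o2,d2)=ray("top",*a),ray("scene",*b)
    A=np.stack([d1,-d2],1);s=np.linalg.lstsq(A,o2-o1,rcond=None)[0]
    p,q=o1+s[0]*d1,o2+s[1]*d2; return (p+q)/2,np.linalg.norm(p-q)
E
python3 - <<'E'
from h import *
np.set_printoptions(precision=4,suppress=True)
H=lambda u,v:cr(95,150,8,u,v); M=lambda u,v:cr(180,150,4,u,v); S=lambda u,v:cr(160,105,4,u,v); SH=lambda u,v:cr(270,280,6,u,v)
tip=atz("top",*H(504,248),.117); post=atz("top",*H(154,327),.117); print("tip top",tip,post,np.linalg.norm(tip-post))
d=post-tip; print("axis yaw",np.degrees(np.arctan2(-d[0],d[1])))
print("foot", [atz("top",*H(*p),.012)[:2] for p in ((597,122),(660,418),(178,532),(112,235))])
print("tip scene",atz("scene",*SH(320,107),.115), "post",atz("scene",*SH(662,438),.115))
print("tri",tri(H(504,248),SH(320,107)))
for n,z,pts in (("green",.072,((444,45),(496,46),(494,137),(443,135))),("red",.072,((545,53),(596,54),(593,145),(543,143))),("yellow",.072,((645,60),(697,62),(693,151),(641,150)))):
    P=[atz("top",*M(*p),.05) for p in pts]; print(n,np.round(P,4)[:,:2].tolist())
for n,pts in (("cap",((221,200),(285,198),(290,277),(229,282))),):
    P=[atz("top",*M(*p),.05) for p in pts]; print(n,np.round(P,4)[:,:2].tolist(),np.mean(P,0))
P=[atz("scene",*S(*p),.05) for p in ((440,392),(521,350),(573,404),(493,446))];print("cap sc",np.round(P,4)[:,:2].tolist(),np.mean(P,0))
P=[atz("top",*M(*p),.02)[:2] for p in ((406,40),(717,63),(711,162),(402,141))];print("trough",np.round(P,4).tolist(),np.mean(P,0))
E
```

```text
tip top [0.5322 0.1366 0.117 ] [0.5083 0.2383 0.117 ] 0.10446668924902991
axis yaw 13.205049175341992
foot [array([0.5844, 0.1282]), array([0.4891, 0.1061]), array([0.452 , 0.2584]), array([0.547 , 0.2824])]
tip scene [0.5311 0.1347 0.115 ] post [0.507  0.2352 0.115 ]
tri (array([0.5322, 0.136 , 0.1188]), np.float64(0.0006371914326924672))
green [[0.591, -0.182], [0.5905, -0.2146], [0.5331, -0.2131], [0.5342, -0.1812]]
red [[0.5863, -0.2454], [0.5858, -0.2775], [0.5284, -0.2751], [0.5295, -0.2438]]
yellow [[0.5822, -0.3083], [0.5812, -0.341], [0.525, -0.3378], [0.5254, -0.3052]]
cap [[0.4928, -0.043], [0.4943, -0.0828], [0.4452, -0.0862], [0.442, -0.0484]] [ 0.4686 -0.0651  0.05  ]
cap sc [[0.4933, -0.0833], [0.4485, -0.0864], [0.4432, -0.0493], [0.4868, -0.0467]] [ 0.468  -0.0664  0.05  ]
trough [[0.5985, -0.1598], [0.5848, -0.3601], [0.5208, -0.3553], [0.5333, -0.1572]] [ 0.5594 -0.2581]
```

The triangulated tip and the foot plate agree: the tip is at (0.532, 0.136) with z≈0.117 against 0.115 given, and yaw ≈13.5°. The foot's front edge plus 19 mm gives (0.532, 0.1356). The roll spacing comes out at 62 mm. The cap top measures about 50×40 mm, so the smallest block is the right one. The red ring standing in the rack is the right roll, as the pink one lies flat on the desk. I'll write a small planner that prints tool-frame deltas.

```bash
cat >> h.py <<'E'
import json
TIP=np.array([.5322,.1360,.115]); YR=13.5
def rodpt(y,x=0,z=0):
    a=np.radians(YR); return TIP+np.array([np.cos(a)*x-np.sin(a)*y,np.sin(a)*x+np.cos(a)*y,z])
def plan(wps,start=None,step=48,tw=.145):
    """wps: list of (x,y,z,yaw)"""
    s=sense(); p=np.array(s["tool_pos"])*1e3; yaw=np.radians(s["eef_rot"][2])
    if start is not None: p=np.array(start[:3])*1e3; yaw=np.radians(start[3])
    for w in wps:
        t=np.array(w[:3])*1e3; ty=np.radians(w[3])
        dy=(ty-yaw+np.pi)%(2*np.pi)-np.pi
        n=max(1,int(np.ceil(max(np.linalg.norm(t-p)/step,abs(dy)/tw)))); rows=[]
        for i in range(n):
            r=(t-p)/(n-i); a=((ty-yaw+np.pi)%(2*np.pi)-np.pi)/(n-i)
            c,sn=np.cos(yaw),np.sin(yaw)
            row=dict(dx=round(c*r[0]+sn*r[1],1),dy=round(sn*r[0]-c*r[1],1),dz=round(-r[2],1),twist=round(-a,3)); rows.append(row)
            p=p+np.array([c*row["dx"]+sn*row["dy"],sn*row["dx"]-c*row["dy"],-row["dz"]]); yaw-=row["twist"]
        print(json.dumps(rows).replace('"',''))
def st():
    s=sense(); print(round(s["time"],2),np.round(s["tool_pos"],4),np.round(s["eef_rot"],2),"F",np.round(s["contact_force"],1),"gap",round(s["finger_gap"],4))
E
python3 -c "
from h import *
plan([(.42,.25,.22,40),(.5585,-.261,.16,-4)])"
```

```text
[{dx: -20.8, dy: 39.3, dz: 1.2, twist: 0.072}, {dx: -17.9, dy: 40.7, dz: 1.2, twist: 0.072}, {dx: -14.9, dy: 41.8, dz: 1.2, twist: 0.072}, {dx: -11.9, dy: 42.8, dz: 1.2, twist: 0.072}, {dx: -8.8, dy: 43.6, dz: 1.2, twist: 0.072}, {dx: -5.6, dy: 44.1, dz: 1.2, twist: 0.072}, {dx: -2.4, dy: 44.3, dz: 1.2, twist: 0.072}, {dx: 0.8, dy: 44.4, dz: 1.2, twist: 0.071}, {dx: 3.9, dy: 44.2, dz: 1.1, twist: 0.072}]
[{dx: -18.5, dy: 40.0, dz: 5.0, twist: 0.064}, {dx: -15.9, dy: 41.2, dz: 5.0, twist: 0.064}, {dx: -13.3, dy: 42.1, dz: 5.0, twist: 0.064}, {dx: -10.5, dy: 42.8, dz: 5.0, twist: 0.064}, {dx: -7.8, dy: 43.4, dz: 5.0, twist: 0.064}, {dx: -5.0, dy: 43.8, dz: 5.0, twist: 0.064}, {dx: -2.2, dy: 44.1, dz: 5.0, twist: 0.064}, {dx: 0.7, dy: 44.1, dz: 5.0, twist: 0.064}, {dx: 3.5, dy: 44.0, dz: 5.0, twist: 0.064}, {dx: 6.3, dy: 43.7, dz: 5.0, twist: 0.064}, {dx: 9.0, dy: 43.2, dz: 5.0, twist: 0.064}, {dx: 11.8, dy: 42.6, dz: 5.0, twist: 0.064}]
```

Grasp candidates, by scene pixel:
- **Rolls:** red (198,150) is the target. Look-alikes are pink (245,133), green (208,175) and yellow (187,128).
- **Caps:** blue (286,212) is the smallest and the target. The decoys are (297,165) and (339,241).

The crops confirm both choices, so I move.

Request:
arm_command(deltas=[{"dx":-20.8,"dy":39.3,"dz":1.2,"twist":0.072,"gripper":1},{"dx":-17.9,"dy":40.7,"dz":1.2,"twist":0.072},{"dx":-14.9,"dy":41.8,"dz":1.2,"twist":0.072},{"dx":-11.9,"dy":42.8,"dz":1.2,"twist":0.072},{"dx":-8.8,"dy":43.6,"dz":1.2,"twist":0.072},{"dx":-5.6,"dy":44.1,"dz":1.2,"twist":0.072},{"dx":-2.4,"dy":44.3,"dz":1.2,"twist":0.072},{"dx":0.8,"dy":44.4,"dz":1.2,"twist":0.071},{"dx":3.9,"dy":44.2,"dz":1.1,"twist":0.072}], squeeze=40)

```text
invalid input at $.deltas[1]: expected keys dx, dy, dz, twist, gripper
```

```bash
python3 -c "
from h import *
st();plan([(.5585,-.261,.15,-4)])"
```

```text
0.1 [0.1174 0.5113 0.2307] [-1.7999e+02  8.0000e-02  7.7060e+01] F [ 0.4 -0.3 -1.1] gap 0.0856
[{dx: -34.4, dy: 31.7, dz: 4.2, twist: 0.074}, {dx: -32.0, dy: 34.2, dz: 4.3, twist: 0.074}, {dx: -29.4, dy: 36.5, dz: 4.2, twist: 0.075}, {dx: -26.5, dy: 38.6, dz: 4.3, twist: 0.074}, {dx: -23.6, dy: 40.4, dz: 4.2, twist: 0.075}, {dx: -20.5, dy: 42.1, dz: 4.3, twist: 0.074}, {dx: -17.4, dy: 43.5, dz: 4.2, twist: 0.075}, {dx: -14.1, dy: 44.6, dz: 4.3, twist: 0.074}, {dx: -10.7, dy: 45.6, dz: 4.2, twist: 0.075}, {dx: -7.3, dy: 46.2, dz: 4.3, twist: 0.074}, {dx: -3.8, dy: 46.7, dz: 4.2, twist: 0.075}, {dx: -0.3, dy: 46.8, dz: 4.3, twist: 0.074}, {dx: 3.1, dy: 46.7, dz: 4.2, twist: 0.075}, {dx: 6.6, dy: 46.3, dz: 4.3, twist: 0.074}, {dx: 10.0, dy: 45.7, dz: 4.2, twist: 0.075}, {dx: 13.4, dy: 44.9, dz: 4.3, twist: 0.074}, {dx: 16.7, dy: 43.7, dz: 4.2, twist: 0.075}, {dx: 19.9, dy: 42.4, dz: 4.3, twist: 0.074}, {dx: 23.0, dy: 40.7, dz: 4.2, twist: 0.075}]
```

Request:
arm_command(deltas=[{"dx":-20.8,"dy":39.3,"dz":1.2,"twist":0.072,"gripper":1},{"dx":-17.9,"dy":40.7,"dz":1.2,"twist":0.072,"gripper":1},{"dx":-14.9,"dy":41.8,"dz":1.2,"twist":0.072,"gripper":1},{"dx":-11.9,"dy":42.8,"dz":1.2,"twist":0.072,"gripper":1},{"dx":-8.8,"dy":43.6,"dz":1.2,"twist":0.072,"gripper":1},{"dx":-5.6,"dy":44.1,"dz":1.2,"twist":0.072,"gripper":1},{"dx":-2.4,"dy":44.3,"dz":1.2,"twist":0.072,"gripper":1},{"dx":0.8,"dy":44.4,"dz":1.2,"twist":0.071,"gripper":1},{"dx":3.9,"dy":44.2,"dz":1.1,"twist":0.072,"gripper":1}], squeeze=40)

```text
time: 1.0
tool_pos: [0.4233, 0.2407, 0.2166]
eef_rot: [-180.0, 0.3, 39.2]
contact_force: [-0.0, 0.7, 0.7]
finger_gap: 0.0854
```

```bash
sed -i "s/twist=round(-a,3))/twist=round(-a,3))/; s/\.replace('\"','')//" h.py; python3 -c "
from h import *
st();plan([(.5585,-.261,.15,-4)])"
```

```text
1.0 [0.4233 0.2407 0.2166] [-179.96    0.31   39.19] F [-0.   0.7  0.7] gap 0.0854
[{"dx": -19.3, "dy": 43.1, "dz": 6.1, "twist": 0.069}, {"dx": -16.3, "dy": 44.3, "dz": 6.1, "twist": 0.068}, {"dx": -13.2, "dy": 45.4, "dz": 6.0, "twist": 0.069}, {"dx": -10.1, "dy": 46.1, "dz": 6.1, "twist": 0.068}, {"dx": -6.9, "dy": 46.7, "dz": 6.0, "twist": 0.069}, {"dx": -3.6, "dy": 47.1, "dz": 6.1, "twist": 0.068}, {"dx": -0.5, "dy": 47.2, "dz": 6.0, "twist": 0.069}, {"dx": 2.8, "dy": 47.2, "dz": 6.1, "twist": 0.068}, {"dx": 6.0, "dy": 46.9, "dz": 6.0, "twist": 0.069}, {"dx": 9.3, "dy": 46.3, "dz": 6.1, "twist": 0.068}, {"dx": 12.3, "dy": 45.6, "dz": 6.0, "twist": 0.069}]
```

Request:
arm_command(deltas=[{"dx":-19.3,"dy":43.1,"dz":6,"twist":0.069,"gripper":1},{"dx":-16.3,"dy":44.3,"dz":6,"twist":0.068,"gripper":1},{"dx":-13.2,"dy":45.4,"dz":6,"twist":0.069,"gripper":1},{"dx":-10.1,"dy":46.1,"dz":6,"twist":0.068,"gripper":1},{"dx":-6.9,"dy":46.7,"dz":6,"twist":0.069,"gripper":1},{"dx":-3.6,"dy":47.1,"dz":6,"twist":0.068,"gripper":1},{"dx":-0.5,"dy":47.2,"dz":6,"twist":0.069,"gripper":1},{"dx":2.8,"dy":47.2,"dz":6,"twist":0.068,"gripper":1},{"dx":6,"dy":46.9,"dz":6,"twist":0.069,"gripper":1},{"dx":9.3,"dy":46.3,"dz":6,"twist":0.068,"gripper":1},{"dx":12.3,"dy":45.6,"dz":6,"twist":0.069,"gripper":1},{"dx":0,"dy":0,"dz":0,"twist":0,"gripper":1}])

```text
time: 2.2
tool_pos: [0.5539, -0.289, 0.1432]
eef_rot: [179.9, 0.5, -6.3]
contact_force: [0.8, 0.5, 0.2]
finger_gap: 0.0854
```

```bash
python3 -c "
from h import *
import cv2
st();plan([(.5585,-.261,.15,-4),(.5585,-.261,.06,-4),(.5585,-.261,.021,-4)],step=30)
for n in('top','scene'): cv2.imwrite(f'pics/{n}1.png',get_image(n))
a=cv2.imread('pics/top1.png')[140:240,250:383];b=cv2.imread('pics/scene1.png')[60:260,110:310]
cv2.imwrite('pics/c1.png',cv2.hconcat([cv2.resize(a,(400,300),interpolation=2),cv2.resize(b,(300,300),interpolation=2)]))
"
```

```text
2.2 [ 0.5539 -0.289   0.1432] [179.93   0.46  -6.31] F [0.8 0.5 0.2] gap 0.0854
[{"dx": 1.5, "dy": -28.3, "dz": -6.8, "twist": -0.04}]
[{"dx": 0.0, "dy": -0.0, "dz": 30.0, "twist": -0.0}, {"dx": 0.0, "dy": -0.0, "dz": 30.0, "twist": -0.0}, {"dx": 0.0, "dy": -0.0, "dz": 30.0, "twist": -0.0}]
[{"dx": 0.0, "dy": -0.0, "dz": 19.5, "twist": -0.0}, {"dx": 0.0, "dy": -0.0, "dz": 19.5, "twist": -0.0}]
```

View pics/c1.png

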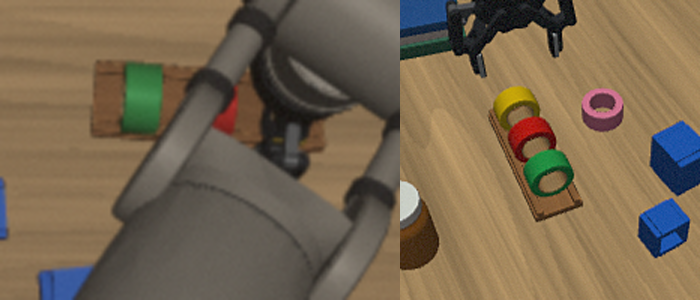

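The view shows the gripper open, about 28 mm past the red roll (overshoot from the fast rows), with nothing touched. I correct slowly, then check before the descent.

Request:
arm_command(deltas=[{"dx":1,"dy":-18,"dz":0,"twist":-0.03,"gripper":1},{"dx":0.5,"dy":-7,"dz":0,"twist":-0.01,"gripper":1},{"dx":0,"dy":-1,"dz":0,"twist":0,"gripper":1},{"dx":0,"dy":0,"dz":0,"twist":0,"gripper":1}])

```text
time: 2.7
tool_pos: [0.5577, -0.2509, 0.1448]
eef_rot: [-179.8, 0.6, -3.1]
contact_force: [0.4, 0.4, -0.1]
finger_gap: 0.0859
```

```bash
python3 -c "
from h import *
st();plan([(.5585,-.261,.14,-4)],step=30)
"
```

```text
2.7 [ 0.5577 -0.2509  0.1448] [-179.83    0.56   -3.14] F [ 0.4  0.4 -0.1] gap 0.0859
[{"dx": 1.4, "dy": 10.0, "dz": 4.8, "twist": 0.015}]
```

Request:
arm_command(deltas=[{"dx":0.8,"dy":7,"dz":15,"twist":0.01,"gripper":1},{"dx":0,"dy":0,"dz":20,"twist":0,"gripper":1},{"dx":0,"dy":0,"dz":12,"twist":0,"gripper":1},{"dx":0,"dy":0,"dz":0,"twist":0,"gripper":1},{"dx":0,"dy":0,"dz":0,"twist":0,"gripper":1}])

```text
time: 3.2
tool_pos: [0.558, -0.2582, 0.0949]
eef_rot: [-179.9, 0.5, -3.7]
contact_force: [0.4, -0.1, 0.2]
finger_gap: 0.0854
```

```bash
python3 -c "
from h import *
st();plan([(.5585,-.261,.021,-4)],step=30)
"
```

```text
3.2 [ 0.558  -0.2582  0.0949] [-179.91    0.5    -3.69] F [ 0.4 -0.1  0.2] gap 0.0854
[{"dx": 0.2, "dy": 0.9, "dz": 24.6, "twist": 0.002}, {"dx": 0.3, "dy": 0.9, "dz": 24.6, "twist": 0.002}, {"dx": 0.2, "dy": 1.0, "dz": 24.7, "twist": 0.001}]
```

Request:
arm_command(deltas=[{"dx":0.4,"dy":2,"dz":15,"twist":0.005,"gripper":1},{"dx":0,"dy":0.5,"dz":20,"twist":0,"gripper":1},{"dx":0,"dy":0,"dz":15,"twist":0,"gripper":1},{"dx":0,"dy":0,"dz":8,"twist":0,"gripper":1},{"dx":0,"dy":0,"dz":4,"twist":0,"gripper":1},{"dx":0,"dy":0,"dz":0,"twist":0,"gripper":1},{"dx":0,"dy":0,"dz":0,"twist":0,"gripper":1}])

```text
time: 3.9
tool_pos: [0.5591, -0.2629, 0.0305]
eef_rot: [179.9, 0.3, -4.1]
contact_force: [0.4, -0.6, 0.0]
finger_gap: 0.0849
```

```bash
python3 -c "
from h import *
st();plan([(.5585,-.261,.021,-4)],step=30)
"
```

```text
3.9 [ 0.5591 -0.2629  0.0305] [179.94   0.25  -4.11] F [ 0.4 -0.6  0. ] gap 0.0849
[{"dx": -0.7, "dy": -1.9, "dz": 9.5, "twist": -0.002}]
```

Request:
arm_command(deltas=[{"dx":-0.4,"dy":-1,"dz":5,"twist":0,"gripper":1},{"dx":0,"dy":-0.4,"dz":3,"twist":0,"gripper":1},{"dx":0,"dy":0,"dz":0,"twist":0,"gripper":0.7},{"dx":0,"dy":0,"dz":0,"twist":0,"gripper":0.4},{"dx":0,"dy":0,"dz":0,"twist":0,"gripper":0.4},{"dx":0,"dy":0,"dz":0,"twist":0,"gripper":0.4},{"dx":0,"dy":0,"dz":0,"twist":0,"gripper":0.4}], squeeze=40)

```text
time: 4.6
tool_pos: [0.5598, -0.2619, 0.024]
eef_rot: [179.8, 0.1, -4.1]
contact_force: [-0.7, 1.0, -0.1]
finger_gap: 0.0578
```

```bash
python3 -c "
from h import *
import cv2
st()
cv2.imwrite('pics/s2.png',cv2.resize(get_image('scene')[80:230,130:280],(600,600),interpolation=2))
"
```

```text
4.6 [ 0.5598 -0.2619  0.024 ] [ 1.7983e+02  6.0000e-02 -4.1000e+00] F [-0.7  1.  -0.1] gap 0.0578
```

View pics/s2.png

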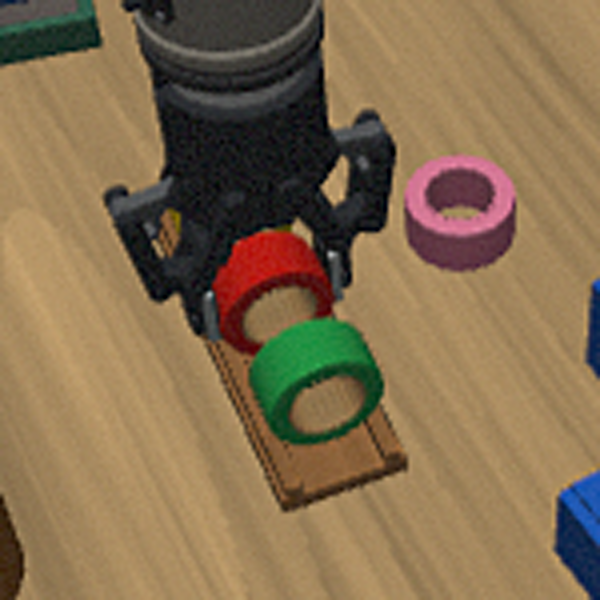

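The red roll is between the pads at (275,290) in the crop, gap 58 mm. I lift it a little.

Request:
arm_command(deltas=[{"dx":0,"dy":0,"dz":-5,"twist":0,"gripper":0.4},{"dx":0,"dy":0,"dz":-15,"twist":0,"gripper":0.4},{"dx":0,"dy":0,"dz":-30,"twist":0,"gripper":0.4},{"dx":0,"dy":0,"dz":-30,"twist":0,"gripper":0.4},{"dx":0,"dy":0,"dz":-20,"twist":0,"gripper":0.4},{"dx":0,"dy":0,"dz":-10,"twist":0,"gripper":0.4},{"dx":0,"dy":0,"dz":0,"twist":0,"gripper":0.4}])

```text
time: 5.35
tool_pos: [0.5595, -0.2613, 0.1383]
eef_rot: [179.9, 0.2, -4.1]
contact_force: [0.5, 0.2, -1.0]
finger_gap: 0.0579
```

```bash
python3 -c "
from h import *
import cv2
st()
cv2.imwrite('pics/s3.png',cv2.resize(get_image('scene')[30:230,130:330],(600,600),interpolation=2))
p=rodpt(-.10,0,.015-.018+.01);plan([(*p,13.5)],step=40); print(p, rodpt(0))
"
```

```text
5.35 [ 0.5595 -0.2613  0.1383] [ 1.7989e+02  1.7000e-01 -4.1100e+00] F [ 0.5  0.2 -1. ] gap 0.0579
[{"dx": -3.1, "dy": -37.4, "dz": 1.9, "twist": -0.038}, {"dx": -1.7, "dy": -37.4, "dz": 1.9, "twist": -0.038}, {"dx": -0.3, "dy": -37.5, "dz": 1.9, "twist": -0.039}, {"dx": 1.2, "dy": -37.5, "dz": 1.9, "twist": -0.038}, {"dx": 2.6, "dy": -37.4, "dz": 1.9, "twist": -0.039}, {"dx": 4.0, "dy": -37.2, "dz": 2.0, "twist": -0.038}, {"dx": 5.5, "dy": -37.1, "dz": 1.9, "twist": -0.039}, {"dx": 6.9, "dy": -36.8, "dz": 2.0, "twist": -0.038}]
[0.55554454 0.03876301 0.122     ] [0.5322 0.136  0.115 ]
```

View pics/s3.png

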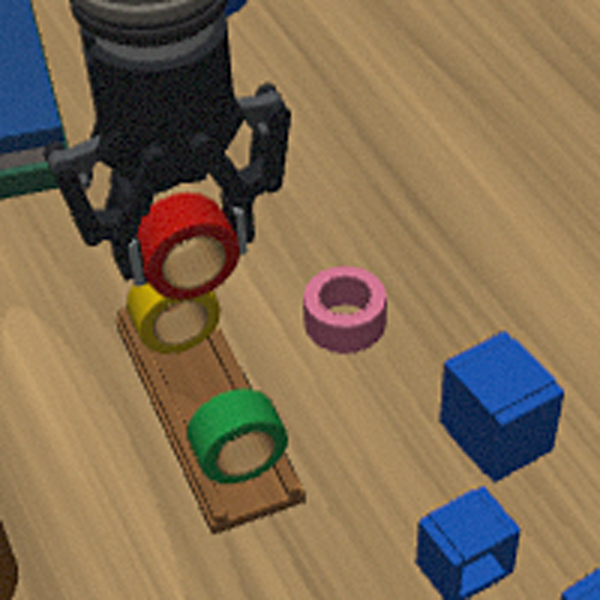

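Request:
arm_command(deltas=[{"dx":-2,"dy":-20,"dz":0,"twist":-0.038,"gripper":0.4},{"dx":-2,"dy":-37.4,"dz":0,"twist":-0.038,"gripper":0.4},{"dx":-0.3,"dy":-37.5,"dz":0,"twist":-0.039,"gripper":0.4},{"dx":1.2,"dy":-37.5,"dz":0,"twist":-0.038,"gripper":0.4},{"dx":2.6,"dy":-37.4,"dz":0,"twist":-0.039,"gripper":0.4},{"dx":4,"dy":-37.2,"dz":0,"twist":-0.038,"gripper":0.4},{"dx":3,"dy":-20,"dz":0,"twist":-0.039,"gripper":0.4},{"dx":2,"dy":-10,"dz":0,"twist":-0.02,"gripper":0.4},{"dx":1,"dy":-5,"dz":0,"twist":0,"gripper":0.4},{"dx":0,"dy":0,"dz":0,"twist":0,"gripper":0.4}])

```text
time: 6.4
tool_pos: [0.5445, -0.0015, 0.1248]
eef_rot: [-179.2, 1.4, 13.6]
contact_force: [-0.0, -0.4, -0.5]
finger_gap: 0.058
```

```bash
python3 -c "
from h import *
st()
p=rodpt(-.08,0,-.020);plan([(*p,13.5)],step=40)
"
```

```text
6.4 [ 0.5445 -0.0015  0.1248] [-179.25    1.38   13.63] F [-0.  -0.4 -0.5] gap 0.058
[{"dx": 10.1, "dy": -28.3, "dz": 14.9, "twist": 0.001}, {"dx": 10.1, "dy": -28.2, "dz": 14.9, "twist": 0.001}]
```

Request:
arm_command(deltas=[{"dx":7,"dy":-15,"dz":8,"twist":0,"gripper":0.4},{"dx":7,"dy":-15,"dz":8,"twist":0,"gripper":0.4},{"dx":3,"dy":-7,"dz":5,"twist":0,"gripper":0.4},{"dx":0,"dy":0,"dz":0,"twist":0,"gripper":0.4},{"dx":0,"dy":0,"dz":0,"twist":0,"gripper":0.4}])

```text
time: 6.9
tool_pos: [0.5524, 0.0366, 0.1018]
eef_rot: [-179.3, 1.5, 13.3]
contact_force: [-0.4, -0.5, -1.8]
finger_gap: 0.0577
```

```bash
python3 -c "
from h import *
import cv2
st()
p=rodpt(-.06,0,-.020);plan([(*p,13.5)],step=40)
a=get_image('scene');cv2.imwrite('pics/s4.png',cv2.resize(a[180:384,230:502],(800,600),interpolation=2))
a=get_image('top');cv2.imwrite('pics/t4.png',cv2.resize(a[130:250,100:260],(800,600),interpolation=2))
"
```

```text
6.9 [0.5524 0.0366 0.1018] [-179.31    1.46   13.33] F [-0.4 -0.5 -1.8] gap 0.0577
[{"dx": 1.7, "dy": -20.7, "dz": 3.4, "twist": -0.001}, {"dx": 1.7, "dy": -20.7, "dz": 3.4, "twist": -0.002}]
```

View pics/s4.png

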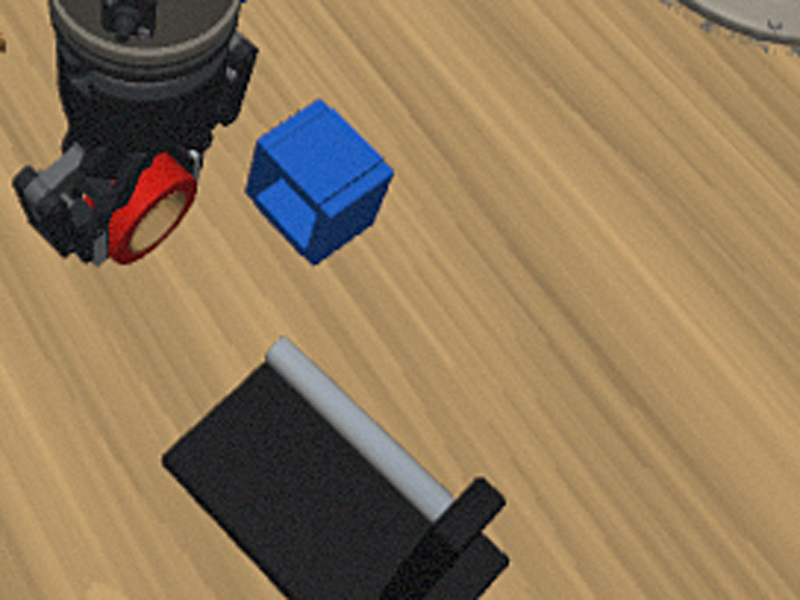

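View pics/t4.png

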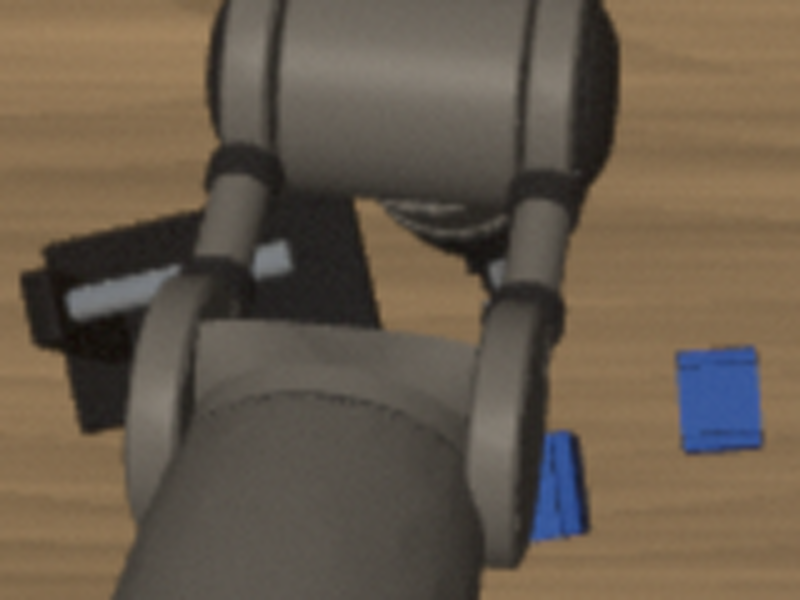

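```bash
python3 -c "
from h import *
a=np.radians(13.5);c=np.array([.5524,.0366,.1198]);f=c+.015*np.array([-np.sin(a),np.cos(a),0])
print(proj('scene',f),'seen',230+157.5/2.941-.5,180+218.5/2.941-.5, proj('scene',c-[0,0,.018]))
R=np.array([[np.cos(a),np.sin(a)],[-np.sin(a),np.cos(a)]]);print('rod frame',R@(c[:2]-TIP[:2]))
p=rodpt(-.03,0,-.020);plan([(*p,13.5)],step=15)
"
```

```text
[282.93928627 255.1442496 ] seen 283.0532131927916 253.79445766746005 [275.58486935 254.21068895]
rod frame [-0.0035626  -0.10136917]
[{"dx": 0.7, "dy": -14.3, "dz": 1.4, "twist": -0.001}, {"dx": 0.7, "dy": -14.3, "dz": 1.4, "twist": -0.001}, {"dx": 0.7, "dy": -14.3, "dz": 1.4, "twist": -0.0}, {"dx": 0.6, "dy": -14.3, "dz": 1.4, "twist": -0.001}, {"dx": 0.7, "dy": -14.4, "dz": 1.5, "twist": -0.0}]
```

The image position of the hole (283,254) matches the predicted (283,255) within about 1 px. I advance to just before the tip.

Request:
arm_command(deltas=[{"dx":1.5,"dy":-12,"dz":2,"twist":0,"gripper":0.4},{"dx":1,"dy":-15,"dz":2,"twist":0,"gripper":0.4},{"dx":0.5,"dy":-12,"dz":2,"twist":0,"gripper":0.4},{"dx":0,"dy":-6,"dz":0,"twist":0,"gripper":0.4},{"dx":0,"dy":0,"dz":0,"twist":0,"gripper":0.4},{"dx":0,"dy":0,"dz":0,"twist":0,"gripper":0.4}])

```text
time: 7.6
tool_pos: [0.5442, 0.085, 0.0969]
eef_rot: [-179.3, 1.4, 13.3]
contact_force: [-0.0, 0.2, 0.2]
finger_gap: 0.0577
```

```bash
cat >> h.py <<'E'
def rf(off=.018):
    s=sense(); a=np.radians(YR); c=s["tool_pos"]-TIP
    print("in rod frame (mm): x %.1f y %.1f z %.1f yawerr %.1f"%(1e3*(np.cos(a)*c[0]+np.sin(a)*c[1]),1e3*(-np.sin(a)*c[0]+np.cos(a)*c[1]),1e3*(c[2]+off),s["eef_rot"][2]-YR)); st()
E
python3 -c "
from h import *
rf()
"
```

```text
in rod frame (mm): x -0.3 y -52.4 z -0.1 yawerr -0.2
7.6 [0.5442 0.085  0.0969] [-179.33    1.37   13.31] F [-0.   0.2  0.2] gap 0.0577
```

Request:
arm_command(deltas=[{"dx":0,"dy":-12,"dz":0,"twist":0,"gripper":0.4},{"dx":0,"dy":-15,"dz":0,"twist":0,"gripper":0.4},{"dx":0,"dy":-15,"dz":0,"twist":0,"gripper":0.4},{"dx":0,"dy":-12,"dz":0,"twist":0,"gripper":0.4},{"dx":0,"dy":-6,"dz":0,"twist":0,"gripper":0.4},{"dx":0,"dy":0,"dz":0,"twist":0,"gripper":0.4}])

```text
time: 8.2
tool_pos: [0.5291, 0.1489, 0.0979]
eef_rot: [-179.3, 1.3, 13.3]
contact_force: [-0.0, -0.3, -1.3]
finger_gap: 0.0578
```

```bash
python3 -c "
from h import *
import cv2
rf()
a=get_image('scene');cv2.imwrite('pics/s5.png',cv2.resize(a[200:384,250:434],(600,600),interpolation=2))
"
```

```text
in rod frame (mm): x 0.0 y 13.2 z 0.9 yawerr -0.2
8.2 [0.5291 0.1489 0.0979] [-179.32    1.33   13.31] F [-0.  -0.3 -1.3] gap 0.0578
```

View pics/s5.png

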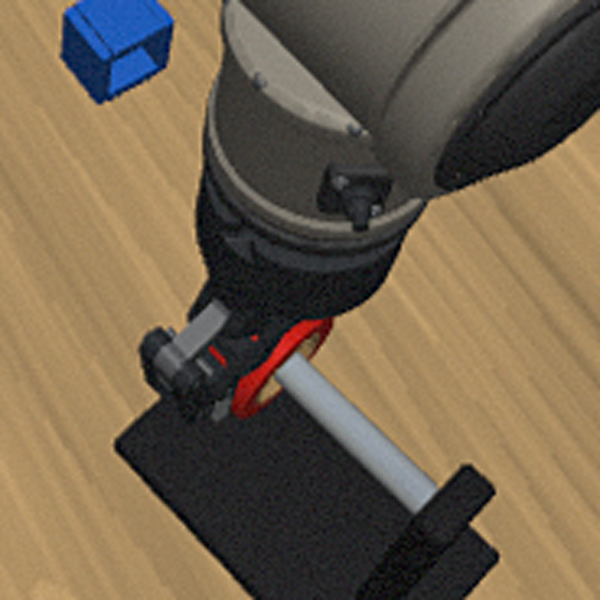

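The rod passes through the red roll's hole, around (290,365) in the crop, with no contact force. I continue to about 85 mm and lower a little.

Request:
arm_command(deltas=[{"dx":0,"dy":-12,"dz":0.5,"twist":0,"gripper":0.4},{"dx":0,"dy":-15,"dz":0.5,"twist":0,"gripper":0.4},{"dx":0,"dy":-15,"dz":0.5,"twist":0,"gripper":0.4},{"dx":0,"dy":-12,"dz":0.5,"twist":0,"gripper":0.4},{"dx":0,"dy":-7,"dz":0.5,"twist":0,"gripper":0.4},{"dx":0,"dy":-3,"dz":0.5,"twist":0,"gripper":0.4},{"dx":0,"dy":0,"dz":0.5,"twist":0,"gripper":0.4},{"dx":0,"dy":0,"dz":0,"twist":0,"gripper":0.4}])

```text
time: 9.05
tool_pos: [0.5131, 0.2162, 0.0947]
eef_rot: [-179.3, 1.3, 13.3]
contact_force: [0.2, -0.4, -0.6]
finger_gap: 0.0582
```

```bash
python3 -c "
from h import *
rf()
"
```

```text
in rod frame (mm): x 0.2 y 82.5 z -2.3 yawerr -0.2
9.05 [0.5131 0.2162 0.0947] [-179.34    1.35   13.3 ] F [ 0.2 -0.4 -0.6] gap 0.0582
```

Request:
arm_command(deltas=[{"dx":0,"dy":-3,"dz":2,"twist":0,"gripper":0.4},{"dx":0,"dy":0,"dz":3,"twist":0,"gripper":0.4},{"dx":0,"dy":0,"dz":2,"twist":0,"gripper":0.4},{"dx":0,"dy":0,"dz":0,"twist":0,"gripper":0.4},{"dx":0,"dy":0,"dz":0,"twist":0,"gripper":0.4}])

```text
time: 9.55
tool_pos: [0.5126, 0.218, 0.0869]
eef_rot: [-179.4, 1.4, 13.2]
contact_force: [0.3, -0.5, -1.1]
finger_gap: 0.0576
```

```bash
python3 -c "
from h import *
rf()
"
```

```text
in rod frame (mm): x 0.1 y 84.3 z -10.1 yawerr -0.3
9.55 [0.5126 0.218  0.0869] [-179.36    1.37   13.18] F [ 0.3 -0.5 -1.1] gap 0.0576
```

Request:
arm_command(deltas=[{"dx":0,"dy":0,"dz":0,"twist":0,"gripper":0.8},{"dx":0,"dy":0,"dz":0,"twist":0,"gripper":1},{"dx":0,"dy":0,"dz":0,"twist":0,"gripper":1},{"dx":0,"dy":0,"dz":0,"twist":0,"gripper":1},{"dx":0,"dy":0,"dz":0,"twist":0,"gripper":1},{"dx":0,"dy":0,"dz":0,"twist":0,"gripper":1}])

```text
time: 10.15
tool_pos: [0.5131, 0.2179, 0.0875]
eef_rot: [-179.4, 1.3, 13.2]
contact_force: [-0.3, -0.5, -0.6]
finger_gap: 0.0858
```

Request:
arm_command(deltas=[{"dx":0,"dy":0,"dz":-10,"twist":0,"gripper":1},{"dx":0,"dy":0,"dz":-25,"twist":0,"gripper":1},{"dx":0,"dy":0,"dz":-35,"twist":0,"gripper":1},{"dx":0,"dy":0,"dz":-35,"twist":0,"gripper":1},{"dx":0,"dy":0,"dz":-15,"twist":0,"gripper":1}])

```text
time: 10.65
tool_pos: [0.5147, 0.2168, 0.2116]
eef_rot: [-179.4, 1.6, 13.2]
contact_force: [-0.5, 0.6, 0.6]
finger_gap: 0.0858
```

```bash
python3 -c "
from h import *
import cv2
rf()
plan([(.563,-.1985,.14,-4)])
a=get_image('scene');cv2.imwrite('pics/s6.png',cv2.resize(a[200:384,250:434],(600,600),interpolation=2))
"
```

```text
in rod frame (mm): x 1.8 y 82.7 z 114.6 yawerr -0.3
10.65 [0.5147 0.2168 0.2116] [-179.37    1.63   13.16] F [-0.5  0.6  0.6] gap 0.0858
[{"dx": -5.3, "dy": 46.2, "dz": 8.0, "twist": 0.033}, {"dx": -3.7, "dy": 46.3, "dz": 7.9, "twist": 0.033}, {"dx": -2.2, "dy": 46.4, "dz": 8.0, "twist": 0.033}, {"dx": -0.7, "dy": 46.4, "dz": 7.9, "twist": 0.033}, {"dx": 0.8, "dy": 46.5, "dz": 8.0, "twist": 0.034}, {"dx": 2.4, "dy": 46.4, "dz": 7.9, "twist": 0.033}, {"dx": 4.0, "dy": 46.3, "dz": 8.0, "twist": 0.034}, {"dx": 5.5, "dy": 46.1, "dz": 7.9, "twist": 0.033}, {"dx": 7.0, "dy": 45.9, "dz": 8.0, "twist": 0.034}]
```

View pics/s6.png

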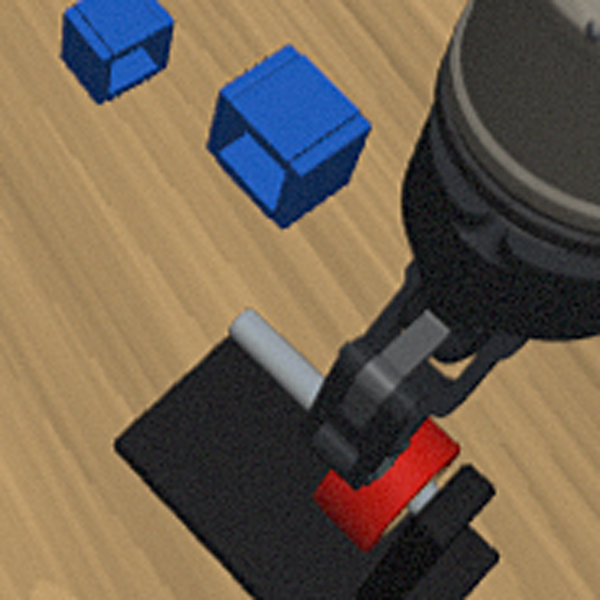

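The red roll hangs on the rod near the post, at (390,490) in the crop. Next is the green roll.

Request:
arm_command(deltas=[{"dx":-3,"dy":25,"dz":4,"twist":0.033,"gripper":1},{"dx":-3.7,"dy":46,"dz":5,"twist":0.033,"gripper":1},{"dx":-2.2,"dy":46,"dz":5,"twist":0.033,"gripper":1},{"dx":-0.7,"dy":46,"dz":5,"twist":0.033,"gripper":1},{"dx":0.8,"dy":46,"dz":5,"twist":0.034,"gripper":1},{"dx":2.4,"dy":46,"dz":5,"twist":0.033,"gripper":1},{"dx":4,"dy":46,"dz":5,"twist":0.034,"gripper":1},{"dx":5.5,"dy":40,"dz":5,"twist":0.033,"gripper":1},{"dx":3,"dy":25,"dz":5,"twist":0.02,"gripper":1},{"dx":1,"dy":10,"dz":3,"twist":0.01,"gripper":1},{"dx":0,"dy":0,"dz":0,"twist":0,"gripper":1}])

```text
time: 11.8
tool_pos: [0.5567, -0.1699, 0.1635]
eef_rot: [-179.6, 1.2, -4.3]
contact_force: [1.0, 0.2, 1.0]
finger_gap: 0.0856
```

```bash
python3 -c "
from h import *
st();plan([(.563,-.1985,.12,-4)])
"
```

```text
11.8 [ 0.5567 -0.1699  0.1635] [-179.65    1.24   -4.27] F [1.  0.2 1. ] gap 0.0856
[{"dx": 4.2, "dy": 14.0, "dz": 21.8, "twist": -0.002}, {"dx": 4.2, "dy": 14.1, "dz": 21.7, "twist": -0.003}]
```

Request:
arm_command(deltas=[{"dx":4,"dy":10,"dz":12,"twist":-0.003,"gripper":1},{"dx":3,"dy":10,"dz":15,"twist":0,"gripper":1},{"dx":0,"dy":3,"dz":10,"twist":0,"gripper":1},{"dx":0,"dy":0,"dz":0,"twist":0,"gripper":1},{"dx":0,"dy":0,"dz":0,"twist":0,"gripper":1}])

```text
time: 12.3
tool_pos: [0.5616, -0.1899, 0.1226]
eef_rot: [-179.5, 1.3, -3.7]
contact_force: [-0.4, -0.6, 0.1]
finger_gap: 0.0852
```

```bash
python3 -c "
from h import *
import cv2
st();plan([(.563,-.1985,.022,-4)],step=30)
a=get_image('scene');cv2.imwrite('pics/s7.png',cv2.resize(a[60:260,110:310],(600,600),interpolation=2))
"
```

```text
12.3 [ 0.5616 -0.1899  0.1226] [-179.54    1.34   -3.74] F [-0.4 -0.6  0.1] gap 0.0852
[{"dx": 0.5, "dy": 2.1, "dz": 25.1, "twist": 0.001}, {"dx": 0.5, "dy": 2.1, "dz": 25.2, "twist": 0.001}, {"dx": 0.5, "dy": 2.1, "dz": 25.1, "twist": 0.001}, {"dx": 0.5, "dy": 2.2, "dz": 25.2, "twist": 0.002}]
```

View pics/s7.png

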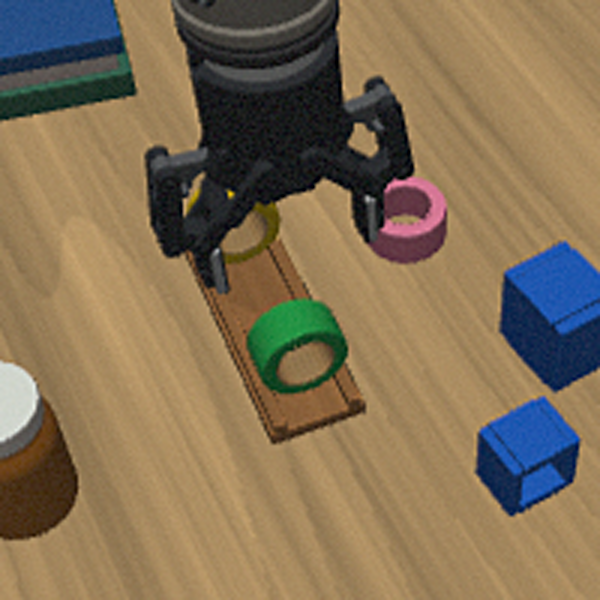

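Request:
arm_command(deltas=[{"dx":1,"dy":3,"dz":15,"twist":0.003,"gripper":1},{"dx":1,"dy":3,"dz":22,"twist":0,"gripper":1},{"dx":0.5,"dy":1,"dz":22,"twist":0,"gripper":1},{"dx":0.5,"dy":0,"dz":14,"twist":0,"gripper":1},{"dx":0,"dy":0,"dz":7,"twist":0,"gripper":1},{"dx":0,"dy":0,"dz":0,"twist":0,"gripper":1},{"dx":0,"dy":0,"dz":0,"twist":0,"gripper":1}])

```text
time: 13.05
tool_pos: [0.5656, -0.1951, 0.0447]
eef_rot: [-179.7, 0.9, -3.7]
contact_force: [-0.1, -0.0, 0.4]
finger_gap: 0.0856
```

```bash
python3 -c "
from h import *
st();plan([(.563,-.1985,.022,-4)],step=30)
"
```

```text
13.05 [ 0.5656 -0.1951  0.0447] [-179.7     0.88   -3.71] F [-0.1 -0.   0.4] gap 0.0856
[{"dx": -2.4, "dy": 3.6, "dz": 22.7, "twist": 0.005}]
```

Request:
arm_command(deltas=[{"dx":-1.5,"dy":2,"dz":8,"twist":0.005,"gripper":1},{"dx":-0.5,"dy":1,"dz":8,"twist":0,"gripper":1},{"dx":0,"dy":0,"dz":4,"twist":0,"gripper":1},{"dx":0,"dy":0,"dz":0,"twist":0,"gripper":1},{"dx":0,"dy":0,"dz":0,"twist":0,"gripper":1}])

```text
time: 13.55
tool_pos: [0.564, -0.1986, 0.0252]
eef_rot: [-179.8, 0.7, -4.0]
contact_force: [-0.9, -0.0, 0.6]
finger_gap: 0.0854
```

```bash
python3 -c "
from h import *
st();plan([(.563,-.1985,.022,-4)],step=30)
"
```

```text
13.55 [ 0.564  -0.1986  0.0252] [-179.79    0.67   -4.02] F [-0.9 -0.   0.6] gap 0.0854
[{"dx": -1.1, "dy": -0.0, "dz": 3.2, "twist": -0.0}]
```

Request:
arm_command(deltas=[{"dx":-0.5,"dy":0,"dz":1,"twist":0,"gripper":0.7},{"dx":0,"dy":0,"dz":0,"twist":0,"gripper":0.4},{"dx":0,"dy":0,"dz":0,"twist":0,"gripper":0.4},{"dx":0,"dy":0,"dz":0,"twist":0,"gripper":0.4},{"dx":0,"dy":0,"dz":0,"twist":0,"gripper":0.4},{"dx":0,"dy":0,"dz":0,"twist":0,"gripper":0.4}], squeeze=40)

```text
time: 14.15
tool_pos: [0.5637, -0.1986, 0.0247]
eef_rot: [-179.8, 0.6, -4.0]
contact_force: [-0.5, 0.0, -0.3]
finger_gap: 0.058
```

```bash
python3 -c "
from h import *
st()
"
```

```text
14.15 [ 0.5637 -0.1986  0.0247] [-179.81    0.63   -4.01] F [-0.5  0.  -0.3] gap 0.058
```

Request:
arm_command(deltas=[{"dx":0,"dy":0,"dz":-5,"twist":0,"gripper":0.4},{"dx":0,"dy":0,"dz":-15,"twist":0,"gripper":0.4},{"dx":0,"dy":0,"dz":-30,"twist":0,"gripper":0.4},{"dx":0,"dy":0,"dz":-30,"twist":0,"gripper":0.4},{"dx":0,"dy":0,"dz":-20,"twist":0,"gripper":0.4},{"dx":0,"dy":0,"dz":-10,"twist":0,"gripper":0.4},{"dx":0,"dy":0,"dz":0,"twist":0,"gripper":0.4}])

```text
time: 14.85
tool_pos: [0.5644, -0.1986, 0.1387]
eef_rot: [-179.7, 0.8, -4.0]
contact_force: [0.2, -0.5, -1.3]
finger_gap: 0.058
```

```bash
python3 -c "
from h import *
import cv2
st();plan([(*rodpt(-.09,0,.0),13.5)],step=40)
a=get_image('scene');cv2.imwrite('pics/s8.png',cv2.resize(a[60:260,110:310],(600,600),interpolation=2))
"
```

```text
14.85 [ 0.5644 -0.1986  0.1387] [-179.74    0.77   -4.01] F [ 0.2 -0.5 -1.3] gap 0.058
[{"dx": -4.1, "dy": -35.1, "dz": 3.4, "twist": -0.044}, {"dx": -2.5, "dy": -35.3, "dz": 3.4, "twist": -0.044}, {"dx": -1.0, "dy": -35.3, "dz": 3.4, "twist": -0.044}, {"dx": 0.6, "dy": -35.3, "dz": 3.4, "twist": -0.043}, {"dx": 2.1, "dy": -35.3, "dz": 3.4, "twist": -0.044}, {"dx": 3.7, "dy": -35.1, "dz": 3.4, "twist": -0.043}, {"dx": 5.2, "dy": -35.0, "dz": 3.3, "twist": -0.044}]
```

View pics/s8.png

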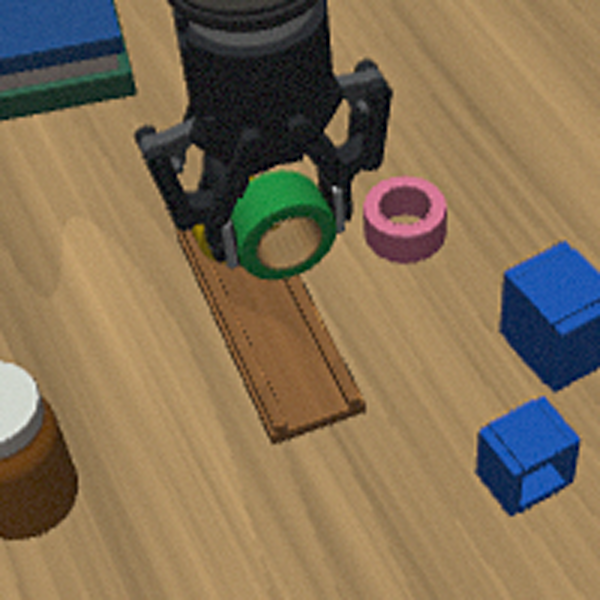

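The green roll is held at (285,225) in the crop. I carry it to the rod.

Request:
arm_command(deltas=[{"dx":-2,"dy":-20,"dz":1,"twist":-0.044,"gripper":0.4},{"dx":-2,"dy":-35,"dz":1,"twist":-0.044,"gripper":0.4},{"dx":-0.5,"dy":-35,"dz":1,"twist":-0.044,"gripper":0.4},{"dx":1.2,"dy":-35,"dz":1,"twist":-0.044,"gripper":0.4},{"dx":3,"dy":-35,"dz":1,"twist":-0.044,"gripper":0.4},{"dx":4.5,"dy":-25,"dz":1,"twist":-0.044,"gripper":0.4},{"dx":4,"dy":-15,"dz":1,"twist":-0.03,"gripper":0.4},{"dx":1,"dy":-7,"dz":0,"twist":0,"gripper":0.4},{"dx":0,"dy":0,"dz":0,"twist":0,"gripper":0.4},{"dx":0,"dy":0,"dz":0,"twist":0,"gripper":0.4}])

```text
time: 15.9
tool_pos: [0.5525, 0.017, 0.1182]
eef_rot: [-179.0, 1.9, 13.3]
contact_force: [0.6, -0.6, -0.7]
finger_gap: 0.0581
```

```bash
python3 -c "
from h import *
rf(.0175);plan([(*rodpt(-.055,0,-.0185),13.5)],step=20)
"
```

```text
in rod frame (mm): x -8.0 y -120.4 z 20.7 yawerr -0.2
15.9 [0.5525 0.017  0.1182] [-178.97    1.89   13.28] F [ 0.6 -0.6 -0.7] gap 0.0581
[{"dx": 1.9, "dy": -16.4, "dz": 5.4, "twist": -0.001}, {"dx": 2.0, "dy": -16.3, "dz": 5.4, "twist": -0.001}, {"dx": 2.0, "dy": -16.4, "dz": 5.5, "twist": -0.001}, {"dx": 2.0, "dy": -16.3, "dz": 5.4, "twist": -0.001}]
```

Request:
arm_command(deltas=[{"dx":3,"dy":-14,"dz":7,"twist":-0.003,"gripper":0.4},{"dx":3,"dy":-16,"dz":7,"twist":0,"gripper":0.4},{"dx":2,"dy":-14,"dz":5,"twist":0,"gripper":0.4},{"dx":0,"dy":-8,"dz":2,"twist":0,"gripper":0.4},{"dx":0,"dy":-4,"dz":0,"twist":0,"gripper":0.4},{"dx":0,"dy":0,"dz":0,"twist":0,"gripper":0.4},{"dx":0,"dy":0,"dz":0,"twist":0,"gripper":0.4}])

```text
time: 16.6
tool_pos: [0.5458, 0.0768, 0.0953]
eef_rot: [-179.0, 2.0, 13.3]
contact_force: [-0.4, 0.2, -0.3]
finger_gap: 0.0579
```

```bash
python3 -c "
from h import *
rf(.0175)
"
```

```text
in rod frame (mm): x -0.6 y -60.7 z -2.2 yawerr -0.2
16.6 [0.5458 0.0768 0.0953] [-178.96    1.97   13.28] F [-0.4  0.2 -0.3] gap 0.0579
```

Request:
arm_command(deltas=[{"dx":0,"dy":-12,"dz":0,"twist":0,"gripper":0.4},{"dx":0,"dy":-15,"dz":0,"twist":0,"gripper":0.4},{"dx":0,"dy":-15,"dz":0,"twist":0,"gripper":0.4},{"dx":0,"dy":-15,"dz":0,"twist":0,"gripper":0.4},{"dx":0,"dy":-6,"dz":0,"twist":0,"gripper":0.4},{"dx":0,"dy":0,"dz":0,"twist":0,"gripper":0.4}])

```text
time: 17.2
tool_pos: [0.5303, 0.1438, 0.0974]
eef_rot: [-179.0, 1.9, 13.3]
contact_force: [0.4, -0.0, -0.4]
finger_gap: 0.0581
```

```bash
python3 -c "
from h import *
import cv2
rf(.0175)
a=get_image('scene');cv2.imwrite('pics/s9.png',cv2.resize(a[200:384,250:434],(600,600),interpolation=2))
"
```

```text
in rod frame (mm): x 0.0 y 8.0 z -0.1 yawerr -0.2
17.2 [0.5303 0.1438 0.0974] [-178.96    1.87   13.25] F [ 0.4 -0.  -0.4] gap 0.0581
```

View pics/s9.png

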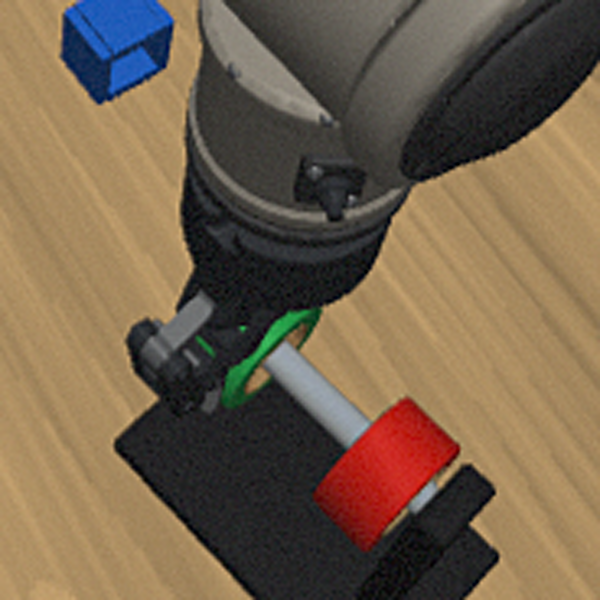

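The green roll is on the rod's end at (275,360), and red hangs by the post at (390,475). I push on to about 51 mm and lower it.

Request:
arm_command(deltas=[{"dx":0,"dy":-10,"dz":0.5,"twist":0,"gripper":0.4},{"dx":0,"dy":-12,"dz":1,"twist":0,"gripper":0.4},{"dx":0,"dy":-10,"dz":1.5,"twist":0,"gripper":0.4},{"dx":0,"dy":-4,"dz":2,"twist":0,"gripper":0.4},{"dx":0,"dy":-2,"dz":2,"twist":0,"gripper":0.4},{"dx":0,"dy":0,"dz":1,"twist":0,"gripper":0.4},{"dx":0,"dy":0,"dz":0,"twist":0,"gripper":0.4},{"dx":0,"dy":0,"dz":0,"twist":0,"gripper":0.4}])

```text
time: 18.05
tool_pos: [0.5209, 0.1827, 0.089]
eef_rot: [-179.0, 1.9, 13.2]
contact_force: [-0.4, 0.1, -1.0]
finger_gap: 0.0578
```

```bash
python3 -c "
from h import *
rf(.0175)
"
```

```text
in rod frame (mm): x -0.1 y 48.1 z -8.5 yawerr -0.3
18.05 [0.5209 0.1827 0.089 ] [-178.99    1.91   13.17] F [-0.4  0.1 -1. ] gap 0.0578
```

Request:
arm_command(deltas=[{"dx":0,"dy":-2,"dz":1,"twist":0,"gripper":0.4},{"dx":0,"dy":0,"dz":0,"twist":0,"gripper":0.4},{"dx":0,"dy":0,"dz":0,"twist":0,"gripper":0.8},{"dx":0,"dy":0,"dz":0,"twist":0,"gripper":1},{"dx":0,"dy":0,"dz":0,"twist":0,"gripper":1},{"dx":0,"dy":0,"dz":0,"twist":0,"gripper":1},{"dx":0,"dy":0,"dz":0,"twist":0,"gripper":1}])

```text
time: 18.75
tool_pos: [0.5212, 0.1841, 0.0886]
eef_rot: [-179.0, 1.8, 13.1]
contact_force: [-0.2, -1.0, -0.0]
finger_gap: 0.0855
```

Request:
arm_command(deltas=[{"dx":-0.3,"dy":0,"dz":-10,"twist":0,"gripper":1},{"dx":-0.8,"dy":0,"dz":-25,"twist":0,"gripper":1},{"dx":-1,"dy":0,"dz":-30,"twist":0,"gripper":1},{"dx":-1,"dy":0,"dz":-30,"twist":0,"gripper":1},{"dx":-0.3,"dy":0,"dz":-15,"twist":0,"gripper":1},{"dx":0,"dy":0,"dz":0,"twist":0,"gripper":1}])

```text
time: 19.35
tool_pos: [0.5215, 0.1821, 0.2057]
eef_rot: [-179.0, 1.8, 13.1]
contact_force: [0.3, 1.0, -0.7]
finger_gap: 0.0855
```

```bash
python3 -c "
from h import *
import cv2
rf()
plan([(.468,-.0657,.14,5)],step=40)
a=get_image('scene');cv2.imwrite('pics/s10.png',cv2.resize(a[200:384,250:434],(600,600),interpolation=2))
"
```

```text
in rod frame (mm): x 0.4 y 47.3 z 108.7 yawerr -0.4
19.35 [0.5215 0.1821 0.2057] [-179.     1.8   13.1] F [ 0.3  1.  -0.7] gap 0.0855
[{"dx": -15.5, "dy": 32.7, "dz": 9.4, "twist": 0.02}, {"dx": -14.8, "dy": 33.1, "dz": 9.4, "twist": 0.02}, {"dx": -14.1, "dy": 33.3, "dz": 9.4, "twist": 0.02}, {"dx": -13.5, "dy": 33.6, "dz": 9.4, "twist": 0.02}, {"dx": -12.8, "dy": 33.9, "dz": 9.4, "twist": 0.02}, {"dx": -12.1, "dy": 34.2, "dz": 9.4, "twist": 0.021}, {"dx": -11.4, "dy": 34.4, "dz": 9.3, "twist": 0.02}]
```

View pics/s10.png

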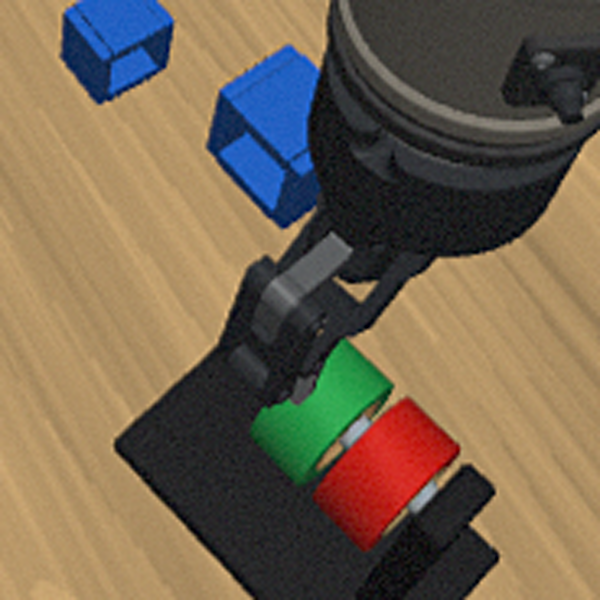

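Both rolls hang on the rod, green (320,410) next to red (390,475). Now the cap. I check its decoy neighbours for finger clearance and refine its pose by fitting the top face.

```bash
python3 - <<'E'
from h import *
import cv2
M=lambda u,v:cr(180,150,4,u,v)
for z in(.05,.0625):
    print(z,[np.round(atz("top",*M(*p),z)[:2],4).tolist() for p in ((331,322),(436,313),(443,393),(340,404))])
# cap fit: segment top face of smallest in first images
hull={}
for n,roi in (("top",(228,190,34,38)),("scene",(262,185,48,52))):
    im=cv2.imread(f"pics/{n}0.png"); x,y,w,h=roi
    c=im[y:y+h,x:x+w].astype(int); m=((c[...,0]>c[...,2]*1.8)&(c[...,0]>60)).astype(np.uint8)
    k=cv2.findContours(m,cv2.RETR_EXTERNAL,cv2.CHAIN_APPROX_NONE)[0]; k=max(k,key=cv2.contourArea)
    hull[n]=(k[:,0]+[x,y]); print(n,cv2.boundingRect(k),m.sum())
from scipy.optimize import least_squares
def sil(n,p):
    a=p[2];R=np.array([[np.cos(a),-np.sin(a)],[np.sin(a),np.cos(a)]])
    pts=[proj(n,[*(R@[sx*.025,sy*.02]+p[:2]),z]) for sx in(-1,1) for sy in(-1,1) for z in(0,.05)]
    return cv2.convexHull(np.array(pts,np.float32))
def res(p):
    r=[]
    for n in hull:
        H=sil(n,p)
        r+= [cv2.pointPolygonTest(H,(float(q[0]),float(q[1])),True)-.5 for q in cv2.convexHull(hull[n])[:,0]]
    return r
s=least_squares(res,[.468,-.066,.08],diff_step=1e-3,loss="soft_l1")
print(s.x[:2],np.degrees(s.x[2]),np.round(np.std(s.fun),2),np.round(np.abs(res(s.x)).max(),2))
E
```

```text
0.05 [[0.4175, -0.1117], [0.4233, -0.1767], [0.3742, -0.181], [0.3672, -0.1174]]
0.0625 [[0.4174, -0.1115], [0.4232, -0.1758], [0.3745, -0.1801], [0.3676, -0.1172]]
top (8, 10, 16, 20) 297
scene (7, 7, 34, 40) 935
[ 0.46825317 -0.0661248 ] 5.435121324983435 0.39 1.13
```

The cap fit gives (0.468, -0.066), yaw 5.4°, residual under 1.2 px. The decoy's edge is at y = -0.11, which leaves clearance.

Request:
arm_command(deltas=[{"dx":-8,"dy":18,"dz":2,"twist":0.02,"gripper":1},{"dx":-14.8,"dy":33,"dz":4,"twist":0.02,"gripper":1},{"dx":-14,"dy":33,"dz":5,"twist":0.02,"gripper":1},{"dx":-13.5,"dy":33.5,"dz":5,"twist":0.02,"gripper":1},{"dx":-12.8,"dy":34,"dz":5,"twist":0.02,"gripper":1},{"dx":-12,"dy":30,"dz":5,"twist":0.02,"gripper":1},{"dx":-7,"dy":18,"dz":5,"twist":0.01,"gripper":1},{"dx":-4,"dy":9,"dz":4,"twist":0,"gripper":1},{"dx":0,"dy":0,"dz":0,"twist":0,"gripper":1},{"dx":0,"dy":0,"dz":0,"twist":0,"gripper":1}])

```text
time: 20.4
tool_pos: [0.4617, -0.0428, 0.1593]
eef_rot: [-179.0, 2.8, 5.5]
contact_force: [0.6, -0.0, 0.8]
finger_gap: 0.0853
```

```bash
python3 -c "
from h import *
st();plan([(.468,-.066,.10,5.4)],step=20)
"
```

```text
20.4 [ 0.4617 -0.0428  0.1593] [-178.99    2.81    5.53] F [ 0.6 -0.   0.8] gap 0.0853
[{"dx": 1.0, "dy": 5.9, "dz": 14.8, "twist": 0.001}, {"dx": 1.0, "dy": 5.9, "dz": 14.8, "twist": 0.0}, {"dx": 1.0, "dy": 5.9, "dz": 14.8, "twist": 0.001}, {"dx": 1.1, "dy": 6.0, "dz": 14.9, "twist": 0.0}]
```

Request:
arm_command(deltas=[{"dx":2,"dy":7,"dz":10,"twist":0.002,"gripper":1},{"dx":2,"dy":8,"dz":15,"twist":0,"gripper":1},{"dx":2,"dy":4,"dz":12,"twist":0,"gripper":1},{"dx":1,"dy":2,"dz":5,"twist":0,"gripper":1},{"dx":0,"dy":0,"dz":0,"twist":0,"gripper":1},{"dx":0,"dy":0,"dz":0,"twist":0,"gripper":1}])

```text
time: 21.0
tool_pos: [0.4709, -0.0599, 0.1136]
eef_rot: [-179.0, 2.7, 5.8]
contact_force: [0.2, -0.5, -0.2]
finger_gap: 0.086
```

```bash
python3 -c "
from h import *
import cv2
st();plan([(.468,-.066,.02,5.4)],step=20)
a=get_image('scene');cv2.imwrite('pics/s11.png',cv2.resize(a[100:300,190:390],(600,600),interpolation=2))
"
```

```text
21.0 [ 0.4709 -0.0599  0.1136] [-178.99    2.72    5.82] F [ 0.2 -0.5 -0.2] gap 0.086
[{"dx": -0.7, "dy": 1.2, "dz": 18.7, "twist": 0.001}, {"dx": -0.7, "dy": 1.1, "dz": 18.7, "twist": 0.002}, {"dx": -0.7, "dy": 1.2, "dz": 18.7, "twist": 0.001}, {"dx": -0.7, "dy": 1.1, "dz": 18.8, "twist": 0.002}, {"dx": -0.7, "dy": 1.2, "dz": 18.7, "twist": 0.001}]
```

View pics/s11.png

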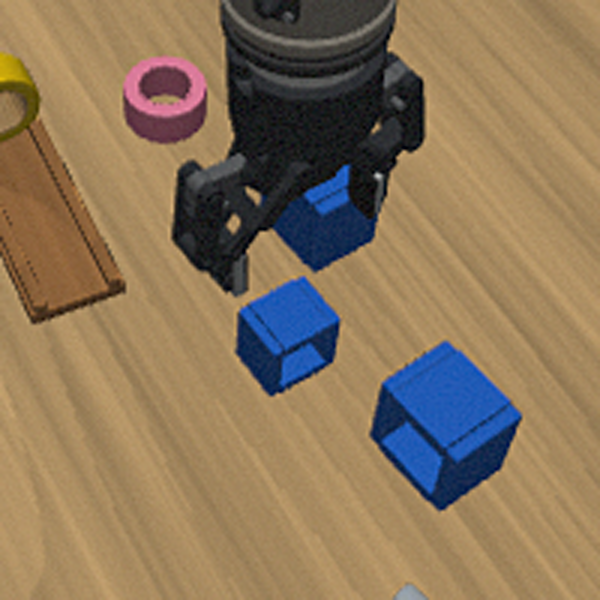

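The view shows the gripper open above the small cap at (288,335), the decoys clear.

Request:
arm_command(deltas=[{"dx":0,"dy":3,"dz":10,"twist":0.003,"gripper":1},{"dx":0,"dy":2,"dz":15,"twist":0.003,"gripper":1},{"dx":0,"dy":1,"dz":15,"twist":0,"gripper":1},{"dx":0,"dy":0,"dz":6,"twist":0,"gripper":1},{"dx":0,"dy":0,"dz":0,"twist":0,"gripper":1},{"dx":0,"dy":0,"dz":0,"twist":0,"gripper":1}])

```text
time: 21.65
tool_pos: [0.4706, -0.0657, 0.0668]
eef_rot: [-179.1, 2.5, 5.5]
contact_force: [1.3, -0.9, -0.2]
finger_gap: 0.0853
```

```bash
python3 -c "
from h import *
st();plan([(.468,-.066,.012,5.4)],step=20)
"
```

```text
21.65 [ 0.4706 -0.0657  0.0668] [-179.12    2.46    5.5 ] F [ 1.3 -0.9 -0.2] gap 0.0853
[{"dx": -0.9, "dy": 0.0, "dz": 18.3, "twist": 0.001}, {"dx": -0.9, "dy": 0.0, "dz": 18.2, "twist": 0.0}, {"dx": -0.8, "dy": 0.1, "dz": 18.3, "twist": 0.001}]
```

Request:
arm_command(deltas=[{"dx":0,"dy":0,"dz":12,"twist":0,"gripper":1},{"dx":0,"dy":0,"dz":15,"twist":0,"gripper":1},{"dx":0,"dy":0,"dz":10,"twist":0,"gripper":1},{"dx":0,"dy":0,"dz":5,"twist":0,"gripper":1},{"dx":0,"dy":0,"dz":2,"twist":0,"gripper":1},{"dx":0,"dy":0,"dz":0,"twist":0,"gripper":1},{"dx":0,"dy":0,"dz":0,"twist":0,"gripper":1}])

```text
time: 22.35
tool_pos: [0.4718, -0.0659, 0.0248]
eef_rot: [-179.3, 2.0, 5.5]
contact_force: [0.1, 0.2, 0.3]
finger_gap: 0.0853
```

```bash
python3 -c "
from h import *
st();plan([(.468,-.066,.012,5.4)],step=20)
"
```

```text
22.35 [ 0.4718 -0.0659  0.0248] [-179.29    2.03    5.52] F [0.1 0.2 0.3] gap 0.0853
[{"dx": -3.8, "dy": -0.3, "dz": 12.8, "twist": 0.002}]
```

Request:
arm_command(deltas=[{"dx":-2,"dy":0,"dz":5,"twist":0,"gripper":1},{"dx":-1.2,"dy":0,"dz":4,"twist":0,"gripper":1},{"dx":0,"dy":0,"dz":1,"twist":0,"gripper":1},{"dx":0,"dy":0,"dz":0,"twist":0,"gripper":1},{"dx":0,"dy":0,"dz":0,"twist":0,"gripper":1}])

```text
time: 22.85
tool_pos: [0.4684, -0.0663, 0.0149]
eef_rot: [-179.3, 2.0, 5.5]
contact_force: [0.1, -0.6, 0.0]
finger_gap: 0.0857
```

```bash
python3 -c "
from h import *
st();plan([(.468,-.066,.012,5.4)],step=20)
"
```

```text
22.85 [ 0.4684 -0.0663  0.0149] [-179.33    1.95    5.51] F [ 0.1 -0.6  0. ] gap 0.0857
[{"dx": -0.4, "dy": -0.4, "dz": 2.9, "twist": 0.002}]
```

Request:
arm_command(deltas=[{"dx":0,"dy":0,"dz":3,"twist":0,"gripper":1},{"dx":0,"dy":0,"dz":0,"twist":0,"gripper":0.7},{"dx":0,"dy":0,"dz":0,"twist":0,"gripper":0.4},{"dx":0,"dy":0,"dz":0,"twist":0,"gripper":0.3},{"dx":0,"dy":0,"dz":0,"twist":0,"gripper":0.3},{"dx":0,"dy":0,"dz":0,"twist":0,"gripper":0.3},{"dx":0,"dy":0,"dz":0,"twist":0,"gripper":0.3},{"dx":0,"dy":0,"dz":0,"twist":0,"gripper":0.3}], squeeze=40)

```text
time: 23.65
tool_pos: [0.4687, -0.0664, 0.0122]
eef_rot: [-179.3, 1.9, 5.5]
contact_force: [-0.1, 0.1, 0.6]
finger_gap: 0.0498
```

```bash
python3 -c "
from h import *
st()
"
```

```text
23.65 [ 0.4687 -0.0664  0.0122] [-179.34    1.91    5.52] F [-0.1  0.1  0.6] gap 0.0498
```

Request:
arm_command(deltas=[{"dx":0,"dy":0,"dz":-5,"twist":0,"gripper":0.3},{"dx":0,"dy":0,"dz":-15,"twist":0,"gripper":0.3},{"dx":0,"dy":0,"dz":-25,"twist":0,"gripper":0.3},{"dx":0,"dy":0,"dz":-25,"twist":0,"gripper":0.3},{"dx":0,"dy":0,"dz":-15,"twist":0,"gripper":0.3},{"dx":0,"dy":0,"dz":-5,"twist":0,"gripper":0.3},{"dx":0,"dy":0,"dz":0,"twist":0,"gripper":0.3}])

```text
time: 24.35
tool_pos: [0.471, -0.0669, 0.1059]
eef_rot: [-179.3, 2.0, 5.5]
contact_force: [-0.7, 0.4, -1.0]
finger_gap: 0.0498
```

```bash
python3 -c "
from h import *
import cv2
st();plan([(*rodpt(-.09,0,-.008),13.5)],step=20)
a=get_image('scene');cv2.imwrite('pics/s12.png',cv2.resize(a[100:300,190:390],(600,600),interpolation=2))
"
```

```text
24.35 [ 0.471  -0.0669  0.1059] [-179.29    2.04    5.52] F [-0.7  0.4 -1. ] gap 0.0498
[{"dx": 11.6, "dy": -13.4, "dz": -0.1, "twist": -0.017}, {"dx": 11.8, "dy": -13.2, "dz": -0.1, "twist": -0.017}, {"dx": 12.1, "dy": -12.9, "dz": -0.1, "twist": -0.018}, {"dx": 12.3, "dy": -12.7, "dz": -0.2, "twist": -0.017}, {"dx": 12.5, "dy": -12.5, "dz": -0.1, "twist": -0.018}, {"dx": 12.7, "dy": -12.3, "dz": -0.2, "twist": -0.017}, {"dx": 13.0, "dy": -12.1, "dz": -0.1, "twist": -0.018}, {"dx": 13.1, "dy": -11.9, "dz": -0.2, "twist": -0.017}]
```

View pics/s12.png

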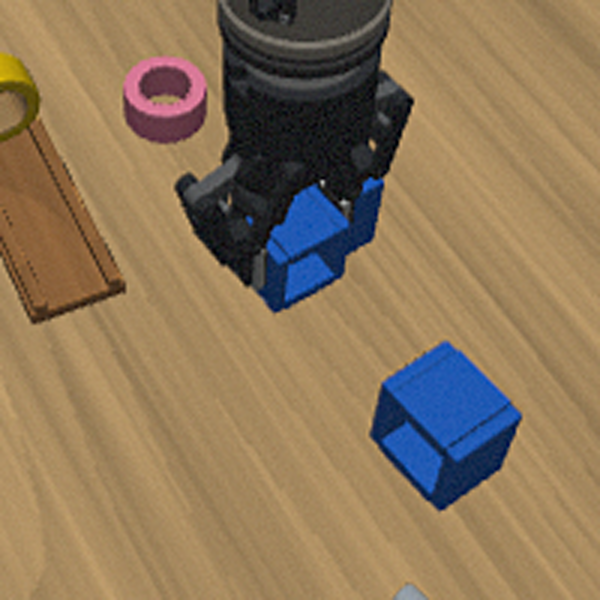

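The cap is held level with its bore facing the holder at (310,280), gap 49.8 mm. I move to the rod's line.

Request:
arm_command(deltas=[{"dx":10,"dy":-8,"dz":-1,"twist":-0.017,"gripper":0.3},{"dx":12,"dy":-12,"dz":-1,"twist":-0.018,"gripper":0.3},{"dx":13,"dy":-13,"dz":-1,"twist":-0.018,"gripper":0.3},{"dx":13,"dy":-12.7,"dz":0,"twist":-0.018,"gripper":0.3},{"dx":13,"dy":-12.5,"dz":0,"twist":-0.018,"gripper":0.3},{"dx":13,"dy":-12,"dz":0,"twist":-0.018,"gripper":0.3},{"dx":10,"dy":-8,"dz":0,"twist":-0.018,"gripper":0.3},{"dx":4,"dy":-2,"dz":0,"twist":-0.01,"gripper":0.3},{"dx":0,"dy":0,"dz":0,"twist":0,"gripper":0.3},{"dx":0,"dy":0,"dz":0,"twist":0,"gripper":0.3}])

```text
time: 25.4
tool_pos: [0.5472, 0.0344, 0.0977]
eef_rot: [-178.6, 2.7, 13.9]
contact_force: [-0.1, 0.5, 0.5]
finger_gap: 0.05
```

```bash
python3 -c "
from h import *
rf(.0128);plan([(*rodpt(-.045,0,-.0135),13.5)],step=20)
"
```

```text
in rod frame (mm): x -9.1 y -102.3 z -4.5 yawerr 0.4
25.4 [0.5472 0.0344 0.0977] [-178.61    2.7    13.9 ] F [-0.1  0.5  0.5] gap 0.05
[{"dx": 3.2, "dy": -19.1, "dz": -1.3, "twist": 0.002}, {"dx": 3.1, "dy": -19.1, "dz": -1.3, "twist": 0.002}, {"dx": 3.1, "dy": -19.0, "dz": -1.2, "twist": 0.003}]
```

Request:
arm_command(deltas=[{"dx":4,"dy":-10,"dz":-0.5,"twist":0.005,"gripper":0.3},{"dx":3,"dy":-14,"dz":-0.5,"twist":0,"gripper":0.3},{"dx":1.5,"dy":-12,"dz":0,"twist":0,"gripper":0.3},{"dx":0,"dy":-7,"dz":0,"twist":0,"gripper":0.3},{"dx":0,"dy":0,"dz":0,"twist":0,"gripper":0.3},{"dx":0,"dy":0,"dz":0,"twist":0,"gripper":0.3}])

```text
time: 26.0
tool_pos: [0.5443, 0.0816, 0.0999]
eef_rot: [-178.6, 2.7, 13.5]
contact_force: [-0.7, -0.0, -0.6]
finger_gap: 0.0495
```

```bash
python3 -c "
from h import *
import cv2
rf(.0128)
a=get_image('scene');cv2.imwrite('pics/s13.png',cv2.resize(a[200:384,250:434],(600,600),interpolation=2))
"
```

```text
in rod frame (mm): x -1.0 y -55.7 z -2.3 yawerr 0.0
26.0 [0.5443 0.0816 0.0999] [-178.62    2.72   13.5 ] F [-0.7 -0.  -0.6] gap 0.0495
```

View pics/s13.png

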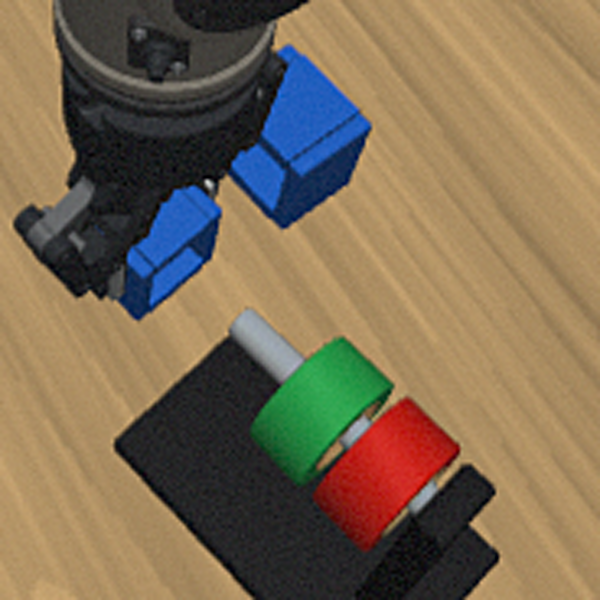

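```bash
python3 -c "
from h import *
# seen: crop px -> full
for q in ((219,210),(150,266),(140,319),(216,258)): print('seen',np.round(cr(250,200,600/184,*q),1))
for sx,sz in ((-1,1),(1,1),(1,-1),(-1,-1)):
    print('pred',np.round(proj('scene',rodpt(-.0557+.02,-.001+sx*.025,-.0023+sz*.025)),1))
"
```

```text
seen [316.8 264.1]
seen [295.7 281.2]
seen [292.6 297.5]
seen [315.9 278.8]
pred [319.1 263.5]
pred [294.6 284.7]
pred [291.9 298.9]
pred [315.1 278.5]
```

The face corners agree with the prediction within about 3 px. I slide the cap on.

Request:
arm_command(deltas=[{"dx":0.7,"dy":-10,"dz":0.3,"twist":0,"gripper":0.3},{"dx":0.3,"dy":-12,"dz":0.3,"twist":0,"gripper":0.3},{"dx":0,"dy":-12,"dz":0,"twist":0,"gripper":0.3},{"dx":0,"dy":-7,"dz":0,"twist":0,"gripper":0.3},{"dx":0,"dy":-3,"dz":0,"twist":0,"gripper":0.3},{"dx":0,"dy":0,"dz":0,"twist":0,"gripper":0.3},{"dx":0,"dy":0,"dz":0,"twist":0,"gripper":0.3}])

```text
time: 26.75
tool_pos: [0.534, 0.1283, 0.1004]
eef_rot: [-178.6, 2.7, 13.5]
contact_force: [-0.5, -0.6, -0.5]
finger_gap: 0.0498
```

```bash
python3 -c "
from h import *
import cv2
rf(.0128)
a=get_image('scene');cv2.imwrite('pics/s14.png',cv2.resize(a[200:384,250:434],(600,600),interpolation=2))
"
```

```text
in rod frame (mm): x -0.0 y -7.9 z -1.8 yawerr -0.0
26.75 [0.534  0.1283 0.1004] [-178.62    2.73   13.48] F [-0.5 -0.6 -0.5] gap 0.0498
```

View pics/s14.png

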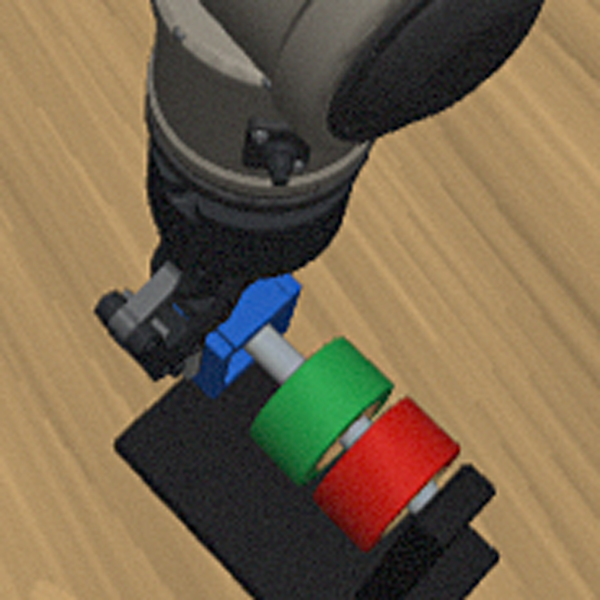

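The rod enters the bore at (260,345). I push on with gentle steps.

Request:
arm_command(deltas=[{"dx":0,"dy":-7,"dz":0,"twist":0,"gripper":0.3},{"dx":0,"dy":-6,"dz":0.3,"twist":0,"gripper":0.3},{"dx":0,"dy":-3,"dz":0,"twist":0,"gripper":0.3},{"dx":0,"dy":-1,"dz":0,"twist":0,"gripper":0.3},{"dx":0,"dy":0,"dz":0,"twist":0,"gripper":0.3},{"dx":0,"dy":0,"dz":0,"twist":0,"gripper":0.3}])

```text
time: 27.4
tool_pos: [0.53, 0.1455, 0.1005]
eef_rot: [-178.6, 2.7, 13.4]
contact_force: [0.2, -0.1, -0.3]
finger_gap: 0.0499
```

```bash
python3 -c "
from h import *
rf(.0128)
"
```

```text
in rod frame (mm): x 0.0 y 9.8 z -1.7 yawerr -0.1
27.4 [0.53   0.1455 0.1005] [-178.62    2.73   13.41] F [ 0.2 -0.1 -0.3] gap 0.0499
```

Request:
arm_command(deltas=[{"dx":0,"dy":-1.5,"dz":0,"twist":0,"gripper":0.3},{"dx":0,"dy":-1,"dz":0,"twist":0,"gripper":0.3},{"dx":0,"dy":0,"dz":0,"twist":0,"gripper":0.3},{"dx":0,"dy":0,"dz":0,"twist":0,"gripper":0.3}])

```text
time: 27.8
tool_pos: [0.5298, 0.1462, 0.1004]
eef_rot: [-178.8, 2.7, 13.4]
contact_force: [0.5, 0.7, -0.6]
finger_gap: 0.0494
```

```bash
python3 -c "
from h import *
rf(.0128)
"
```

```text
in rod frame (mm): x 0.1 y 10.5 z -1.8 yawerr -0.1
27.8 [0.5298 0.1462 0.1004] [-178.77    2.74   13.38] F [ 0.5  0.7 -0.6] gap 0.0494
```

Request:
arm_command(deltas=[{"dx":0,"dy":-2,"dz":0,"twist":0,"gripper":0.3},{"dx":0,"dy":-2,"dz":0,"twist":0,"gripper":0.3}])

```text
time: 28.0
tool_pos: [0.5298, 0.1463, 0.1003]
eef_rot: [-179.2, 2.8, 13.4]
contact_force: [2.1, -11.4, -1.1]
finger_gap: 0.0495
```

```bash
python3 -c "
from h import *
rf(.0128)
"
```

```text
in rod frame (mm): x 0.0 y 10.6 z -1.9 yawerr -0.1
28.0 [0.5298 0.1463 0.1003] [-179.16    2.76   13.42] F [  2.1 -11.4  -1.1] gap 0.0495
```

Contact at 11 N with the cap at 10.6 mm (nominal 12, within calibration): it is home. I lower it onto the rod and release.

Request:
arm_command(deltas=[{"dx":0,"dy":0,"dz":0,"twist":0,"gripper":0.3},{"dx":0,"dy":0,"dz":2,"twist":0,"gripper":0.3},{"dx":0,"dy":0,"dz":2,"twist":0,"gripper":0.3},{"dx":0,"dy":0,"dz":1.5,"twist":0,"gripper":0.3},{"dx":0,"dy":0,"dz":0,"twist":0,"gripper":0.3},{"dx":0,"dy":0,"dz":0,"twist":0,"gripper":0.3}])

```text
time: 28.6
tool_pos: [0.5299, 0.1462, 0.0946]
eef_rot: [-179.2, 2.7, 13.4]
contact_force: [0.3, -1.4, 0.3]
finger_gap: 0.0498
```

```bash
python3 -c "
from h import *
rf(.0128)
"
```

```text
in rod frame (mm): x 0.1 y 10.4 z -7.6 yawerr -0.1
28.6 [0.5299 0.1462 0.0946] [-179.18    2.72   13.41] F [ 0.3 -1.4  0.3] gap 0.0498
```

Request:
arm_command(deltas=[{"dx":0,"dy":0,"dz":1,"twist":0,"gripper":0.3},{"dx":0,"dy":0,"dz":0,"twist":0,"gripper":0.45},{"dx":0,"dy":0,"dz":0,"twist":0,"gripper":0.65},{"dx":0,"dy":0,"dz":0,"twist":0,"gripper":0.9},{"dx":0,"dy":0,"dz":0,"twist":0,"gripper":1},{"dx":0,"dy":0,"dz":0,"twist":0,"gripper":1},{"dx":0,"dy":0,"dz":0,"twist":0,"gripper":1},{"dx":0,"dy":0,"dz":0,"twist":0,"gripper":1},{"dx":0,"dy":0,"dz":0,"twist":0,"gripper":1}])

```text
time: 29.5
tool_pos: [0.5295, 0.1474, 0.0937]
eef_rot: [-179.1, 2.7, 13.4]
contact_force: [0.6, -0.3, 0.7]
finger_gap: 0.0854
```

Request:
arm_command(deltas=[{"dx":-0.3,"dy":0,"dz":-10,"twist":0,"gripper":1},{"dx":-1,"dy":0,"dz":-25,"twist":0,"gripper":1},{"dx":-1.2,"dy":0,"dz":-30,"twist":0,"gripper":1},{"dx":-1.2,"dy":0,"dz":-30,"twist":0,"gripper":1},{"dx":0,"dy":30,"dz":-20,"twist":0,"gripper":1},{"dx":0,"dy":40,"dz":0,"twist":0,"gripper":1},{"dx":0,"dy":40,"dz":0,"twist":0,"gripper":1},{"dx":0,"dy":40,"dz":0,"twist":0,"gripper":1},{"dx":0,"dy":40,"dz":0,"twist":0,"gripper":1},{"dx":0,"dy":20,"dz":0,"twist":0,"gripper":1},{"dx":0,"dy":0,"dz":0,"twist":0,"gripper":1}])

```text
time: 30.6
tool_pos: [0.5828, -0.0651, 0.2191]
eef_rot: [-179.3, 2.3, 13.6]
contact_force: [0.8, 0.6, 0.3]
finger_gap: 0.0851
```

```bash
python3 -c "
from h import *
import cv2
st()
a=get_image('scene');cv2.imwrite('pics/s15.png',cv2.resize(a[250:384,270:404],(600,600),interpolation=2))
a=get_image('top');cv2.imwrite('pics/t15.png',cv2.resize(a[150:225,95:195],(800,600),interpolation=2))
"
```

```text
30.6 [ 0.5828 -0.0651  0.2191] [-179.29    2.26   13.6 ] F [0.8 0.6 0.3] gap 0.0851
```

View pics/s15.png

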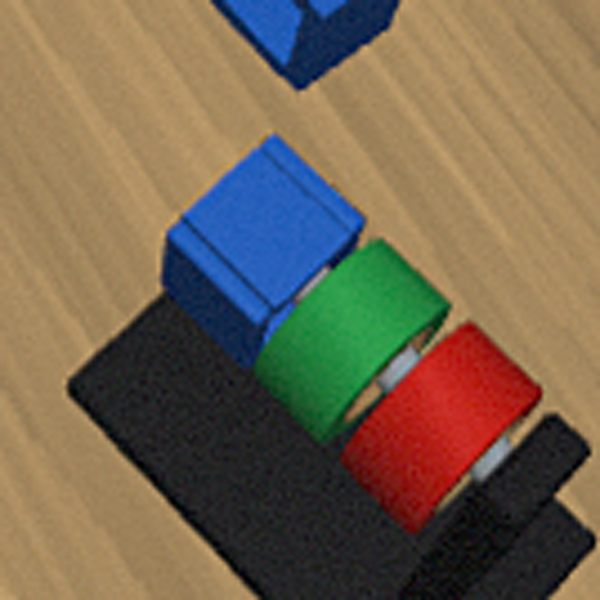

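View pics/t15.png

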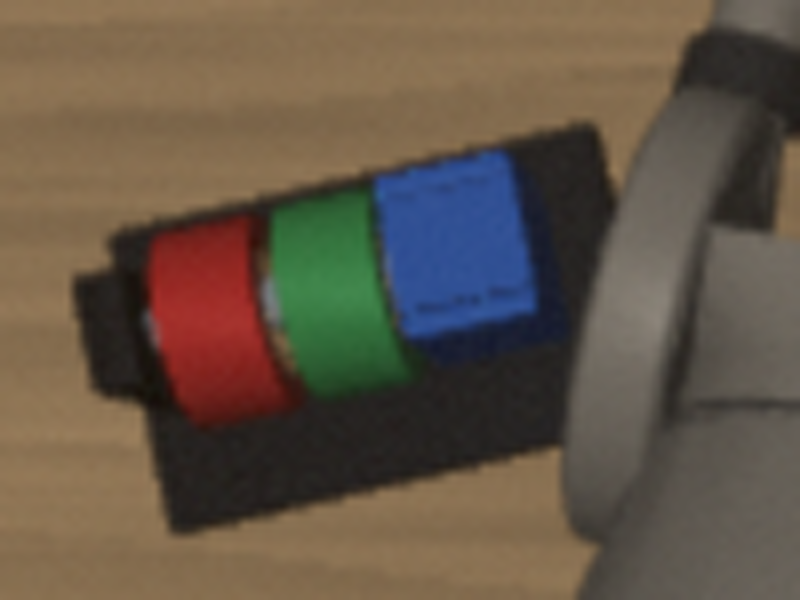

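Red (225,320), green (340,290) and the cap (455,245) sit in order on the rod in the top crop. I check the numbers.

```bash
python3 -c "
from h import *
a=np.radians(YR)
def q(n,pts,z,X,Y,k):
    P=np.array([atz(n,*cr(X,Y,k,*p),z) for p in pts])-TIP
    print(n,'x',np.round(1e3*(np.cos(a)*P[:,0]+np.sin(a)*P[:,1]),1),'y',np.round(1e3*(-np.sin(a)*P[:,0]+np.cos(a)*P[:,1]),1), 'mean y',round(1e3*np.mean(-np.sin(a)*P[:,0]+np.cos(a)*P[:,1]),1))
q('top',((375,178),(510,150),(537,310),(405,338)),.131,95,150,8)
k=600/134
q('scene',((273,135),(366,219),(270,310),(170,232)),.131,270,250,k)
q('top',((270,210),(367,190),(413,378),(315,396)),.104,95,150,8)
q('top',((150,240),(250,215),(300,403),(205,428)),.104,95,150,8)
st()
"
```

```text
top x [ 26.6  25.7 -21.8 -21.1] y [30.4 -9.5 -7.2 31.6] mean y 11.3
scene x [-22.7 -23.4  20.6  25.5] y [-8.8 29.6 29.6 -7.8] mean y 10.6
top x [ 29.   28.3 -29.7 -28.3] y [67.8 38.6 37.  66.3] mean y 52.5
top x [ 28.3  28.9 -29.3 -30.2] y [104.2  73.9  71.   99.8] mean y 87.2
30.7 [ 0.5823 -0.0626  0.219 ] [-179.23    2.27   13.73] F [0.7 0.4 0.2] gap 0.0851
```

All three centres are within range: cap 11 mm, green 52 mm, red 87 mm. A short settle with the arm still, then I hand in.

Request:
arm_command(deltas=[{"dx":0,"dy":0,"dz":0,"twist":0,"gripper":1},{"dx":0,"dy":0,"dz":0,"twist":0,"gripper":1},{"dx":0,"dy":0,"dz":0,"twist":0,"gripper":1}])

```text
time: 31.0
tool_pos: [0.5817, -0.0589, 0.2198]
eef_rot: [-179.2, 2.3, 14.0]
contact_force: [0.6, -0.8, 0.7]
finger_gap: 0.0853
```

```bash
python3 -c "
from h import *
st();print(close_job());
"
```

```text
31.0 [ 0.5817 -0.0589  0.2198] [-179.18    2.26   13.96] F [ 0.6 -0.8  0.7] gap 0.0853
the job is handed in; nothing more can be done
None
```

The tape holder is loaded and handed in at 31.0 s. The red roll went on first, up by the post, then the green roll, then the smallest blue cap. I pushed the cap on until it met the rod's end (11 N).

My last measurements from the pictures, along the rod from the tip, were all inside the limits:

| Part | Measured | Allowed |
|---|---|---|
| Red roll | 87 mm | 66–100 mm |
| Green roll | 52 mm | 30–70 mm |
| Cap | 11 mm (both cameras, within 1 mm) | 2–20 mm |

- **Sideways and height:** sideways, the parts measured about 0–2 mm off the rod axis. I did not measure hanging heights directly; the pictures show both rolls and the cap resting on the rod.
- **Clear of the robot:** the gripper was open and well away from the holder, with no contact force.
- **What disagreed:** the cap stopped at 10.6 mm by the arm's reading, against 12 mm nominal, which fits the 2 mm calibration error. The tool had also drifted up to about 3° off vertical during the moves; this caused no problem.

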